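Gauge the tagged rod on the ring gauge

TASK

Find the size of the rod in the rack place with the red tag: lay it in the gauge's trough in front of the first ring and let go, then push it gently by its back end, without gripping it, through the rings until one stops it. Then slide the red pointer opposite the ring that stopped it. Leave the other two rods in their places and the bystanders where they stand.

Things in the scene. Friction and masses are not known exactly. Their poses are not given: they have to be found in the camera images.
- gauge: Ring gauge fixed on the desk: V trough with four rings over it, dark base 12 mm high. Origin: at desk level under the trough's centre line, at the entry face of ring 1. +x: way the rod travels; +z up. Trough (25 deg slopes, lowest line z = 24 mm, lips z = 31 mm at y = +-14 mm) runs x = -177 to -118 and -52 to +122 mm. A rod in it has its axis 24 + 1.103 x radius mm above the desk.
- finger_gap (a point): Middle of the 66 mm long gap in the trough (gauge x = -85 mm, y = 0), at desk level: room for fingers either side of a rod laid across the gap; only the base (top 12 mm above the desk, 33 mm to either side) is under it. Axes as the gauge's. A 140 mm rod centred here lies on both trough parts, 15 mm before ring 1.
- ring1 (a point): Centre of the bore of ring 1 (white, 28.5 mm bore) at its entry face, gauge x = 0. All rings are 8 mm thick along x, walls 6 mm; tops at most 59 mm above the desk, at most 21 mm from the centre line.
- ring2 (a point): Centre of the bore of ring 2 (yellow, 23.5 mm bore) at its entry face, gauge x = 32 mm. It stops the thick rod.
- ring3 (a point): Centre of the bore of ring 3 (blue, 18.5 mm bore) at its entry face, gauge x = 64 mm. It stops the mid rod.
- ring4 (a point): Centre of the bore of ring 4 (green, 13.5 mm bore) at its entry face, gauge x = 96 mm. It stops the thin rod.
- pointer (a joint): Position (m) of the pointer along its rail (at gauge y = -80 mm), growing with the gauge's +x, range 0 to 0.165; friction 1.5 N, stays where left. Its arrow stands at gauge x = value - 0.050: opposite the middle of ring 1, 2, 3, 4 at 0.054, 0.086, 0.118, 0.150. Starts at 0 to 0.03. Rail end blocks, 28 mm high, at gauge x = -64 and +122 mm.
- pointer_grip (a point): On the axis of the pointer's upright red knob, 58.5 mm above the desk. Knob: cylinder 14 mm in diameter, from 31 to 70 mm above the desk, at gauge y = -80 mm, on a black carriage 16 mm along x, 24 mm across. Its red arrow reaches toward the rings to gauge y = -31 mm, 25 to 29 mm above the desk.
- rack: Fixed rod rack, plywood base 110 x 176 x 8 mm. Origin: centre of its underside. Three places at y = -62, 0, +62 mm; rods lie along the rack's x, middles at x = 0, each on two grey V saddles (25 deg slopes, at x = -45 and +45 mm, 14 mm long, 28 mm wide, lowest line 35 mm above the desk), free space for fingers between the saddles.
- tag_red: Red tag fixed on the desk at the end of one of the rack's places; it marks the rod to be gauged. The other two places have grey tags. 22 x 34 x 24 mm. Origin: centre of its underside, at rack x = -90 mm and the y of that place; axes as the rack's.
- rod_thick: Round brass-coloured rod with flat ends, 26 mm in diameter, 140 mm long, 180 g (may vary by 25%). Origin: at its middle, on its axis; x along its axis (both ends alike). Too thick for ring 2, passes the rings before it. In the rack its axis is 49.3 mm above the desk.
- rod_mid: Round copper-coloured rod with flat ends, 21 mm in diameter, 140 mm long, 140 g (may vary by 25%). Origin: at its middle, on its axis; x along its axis (both ends alike). Too thick for ring 3, passes the rings before it. In the rack its axis is 46.6 mm above the desk.
- rod_thin: Round steel-coloured rod with flat ends, 16 mm in diameter, 140 mm long, 100 g (may vary by 25%). Origin: at its middle, on its axis; x along its axis (both ends alike). Too thick for ring 4, passes the rings before it. In the rack its axis is 43.8 mm above the desk.
- amber_bottle: Bystander: amber glass bottle, black cap, 52 mm diameter, 112 mm tall. Origin: centre of its underside.
- oil_bottle: Bystander: small bottle with white cap, 30 mm diameter, 66 mm tall. Origin: centre of its underside.
- cup: Bystander: white plastic cup, 40 mm diameter, 50 mm tall. Origin: centre of its underside.
- tape: Bystander: roll of tan tape lying flat, 68 mm diameter, 19 mm high. Origin: centre of its underside.
- yellow_pen: Bystander: yellow and black highlighter lying down, 117 mm long (its y), 16 mm thick. Origin: centre of its underside.
Things that resemble listed ones, but are neither listed nor needed, are in the scene too. Of the things shaped like the rod_thin, the steel one is meant.

How it is judged (in metres and radians):
On the way, in this order (a step that is already met when the one before it is completed fails the run):
1. the tagged rod lies in the trough, its front end before the first ring, let go (((y of rod_thick in the frame of gauge between -0.005 and 0.005 m and z of rod_thick in the frame of gauge between 0.0343 and 0.0423 m and angle between the x axis of rod_thick and the x axis of gauge, either way round below 0.06 rad and distance of each of rod_mid, rod_thin from where it was at the start of the episode below 0.015 m and (y of rod_mid in the frame of tag_red above 0.03 m or y of rod_mid in the frame of tag_red below -0.03 m) and (y of rod_thin in the frame of tag_red above 0.03 m or y of rod_thin in the frame of tag_red below -0.03 m) and x of rod_thick in the frame of gauge between -0.13 and -0.069 m and contact force between rod_thick and the fingers below 0.1 N) or (y of rod_mid in the frame of gauge between -0.005 and 0.005 m and z of rod_mid in the frame of gauge between 0.0316 and 0.0396 m and angle between the x axis of rod_mid and the x axis of gauge, either way round below 0.06 rad and distance of each of rod_thick, rod_thin from where it was at the start of the episode below 0.015 m and (y of rod_thick in the frame of tag_red above 0.03 m or y of rod_thick in the frame of tag_red below -0.03 m) and (y of rod_thin in the frame of tag_red above 0.03 m or y of rod_thin in the frame of tag_red below -0.03 m) and x of rod_mid in the frame of gauge between -0.13 and -0.069 m and contact force between rod_mid and the fingers below 0.1 N) or (y of rod_thin in the frame of gauge between -0.005 and 0.005 m and z of rod_thin in the frame of gauge between 0.0288 and 0.0368 m and angle between the x axis of rod_thin and the x axis of gauge, either way round below 0.06 rad and distance of each of rod_thick, rod_mid from where it was at the start of the episode below 0.015 m and (y of rod_thick in the frame of tag_red above 0.03 m or y of rod_thick in the frame of tag_red below -0.03 m) and (y of rod_mid in the frame of tag_red above 0.03 m or y of rod_mid in the frame of tag_red below -0.03 m) and x of rod_thin in the frame of gauge between -0.13 and -0.069 m and contact force between rod_thin and the fingers below 0.1 N))), for 0.2 s.
2. the rod has been pushed through the rings up against the one that stops it (((y of rod_thick in the frame of gauge between -0.005 and 0.005 m and z of rod_thick in the frame of gauge between 0.0343 and 0.0423 m and angle between the x axis of rod_thick and the x axis of gauge, either way round below 0.06 rad and distance of each of rod_mid, rod_thin from where it was at the start of the episode below 0.015 m and (y of rod_mid in the frame of tag_red above 0.03 m or y of rod_mid in the frame of tag_red below -0.03 m) and (y of rod_thin in the frame of tag_red above 0.03 m or y of rod_thin in the frame of tag_red below -0.03 m) and x of rod_thick in the frame of gauge above -0.042 m) or (y of rod_mid in the frame of gauge between -0.005 and 0.005 m and z of rod_mid in the frame of gauge between 0.0316 and 0.0396 m and angle between the x axis of rod_mid and the x axis of gauge, either way round below 0.06 rad and distance of each of rod_thick, rod_thin from where it was at the start of the episode below 0.015 m and (y of rod_thick in the frame of tag_red above 0.03 m or y of rod_thick in the frame of tag_red below -0.03 m) and (y of rod_thin in the frame of tag_red above 0.03 m or y of rod_thin in the frame of tag_red below -0.03 m) and x of rod_mid in the frame of gauge above -0.01 m) or (y of rod_thin in the frame of gauge between -0.005 and 0.005 m and z of rod_thin in the frame of gauge between 0.0288 and 0.0368 m and angle between the x axis of rod_thin and the x axis of gauge, either way round below 0.06 rad and distance of each of rod_thick, rod_mid from where it was at the start of the episode below 0.015 m and (y of rod_thick in the frame of tag_red above 0.03 m or y of rod_thick in the frame of tag_red below -0.03 m) and (y of rod_mid in the frame of tag_red above 0.03 m or y of rod_mid in the frame of tag_red below -0.03 m) and x of rod_thin in the frame of gauge above 0.022 m))), for 0.2 s.
3. the pointer stands opposite that ring (((y of rod_thick in the frame of gauge between -0.005 and 0.005 m and z of rod_thick in the frame of gauge between 0.0343 and 0.0423 m and angle between the x axis of rod_thick and the x axis of gauge, either way round below 0.06 rad and distance of each of rod_mid, rod_thin from where it was at the start of the episode below 0.015 m and (y of rod_mid in the frame of tag_red above 0.03 m or y of rod_mid in the frame of tag_red below -0.03 m) and (y of rod_thin in the frame of tag_red above 0.03 m or y of rod_thin in the frame of tag_red below -0.03 m) and x of rod_thick in the frame of gauge above -0.042 m and value of joint pointer between 0.077 and 0.095 m and linear speed of rod_thick below 0.01 m/s and contact force between rod_thick and the fingers below 0.1 N) or (y of rod_mid in the frame of gauge between -0.005 and 0.005 m and z of rod_mid in the frame of gauge between 0.0316 and 0.0396 m and angle between the x axis of rod_mid and the x axis of gauge, either way round below 0.06 rad and distance of each of rod_thick, rod_thin from where it was at the start of the episode below 0.015 m and (y of rod_thick in the frame of tag_red above 0.03 m or y of rod_thick in the frame of tag_red below -0.03 m) and (y of rod_thin in the frame of tag_red above 0.03 m or y of rod_thin in the frame of tag_red below -0.03 m) and x of rod_mid in the frame of gauge above -0.01 m and value of joint pointer between 0.109 and 0.127 m and linear speed of rod_mid below 0.01 m/s and contact force between rod_mid and the fingers below 0.1 N) or (y of rod_thin in the frame of gauge between -0.005 and 0.005 m and z of rod_thin in the frame of gauge between 0.0288 and 0.0368 m and angle between the x axis of rod_thin and the x axis of gauge, either way round below 0.06 rad and distance of each of rod_thick, rod_mid from where it was at the start of the episode below 0.015 m and (y of rod_thick in the frame of tag_red above 0.03 m or y of rod_thick in the frame of tag_red below -0.03 m) and (y of rod_mid in the frame of tag_red above 0.03 m or y of rod_mid in the frame of tag_red below -0.03 m) and x of rod_thin in the frame of gauge above 0.022 m and value of joint pointer between 0.141 and 0.159 m and linear speed of rod_thin below 0.01 m/s and contact force between rod_thin and the fingers below 0.1 N))), for 0.2 s.
At the end, for the whole second after the job is handed in: The tagged rod rests released in the trough (5 mm, 0.06 rad), front end within 4 mm of the face of the first ring too small for it (thick: ring 2, mid: 3, thin: 4); the pointer is within 9 mm of that ring's middle; the other two rods are within 15 mm of their start (((y of rod_thick in the frame of gauge between -0.005 and 0.005 m and z of rod_thick in the frame of gauge between 0.0343 and 0.0423 m and angle between the x axis of rod_thick and the x axis of gauge, either way round below 0.06 rad and distance of each of rod_mid, rod_thin from where it was at the start of the episode below 0.015 m and (y of rod_mid in the frame of tag_red above 0.03 m or y of rod_mid in the frame of tag_red below -0.03 m) and (y of rod_thin in the frame of tag_red above 0.03 m or y of rod_thin in the frame of tag_red below -0.03 m) and x of rod_thick in the frame of gauge above -0.042 m and value of joint pointer between 0.077 and 0.095 m and linear speed of rod_thick below 0.01 m/s and contact force between rod_thick and the fingers below 0.1 N) or (y of rod_mid in the frame of gauge between -0.005 and 0.005 m and z of rod_mid in the frame of gauge between 0.0316 and 0.0396 m and angle between the x axis of rod_mid and the x axis of gauge, either way round below 0.06 rad and distance of each of rod_thick, rod_thin from where it was at the start of the episode below 0.015 m and (y of rod_thick in the frame of tag_red above 0.03 m or y of rod_thick in the frame of tag_red below -0.03 m) and (y of rod_thin in the frame of tag_red above 0.03 m or y of rod_thin in the frame of tag_red below -0.03 m) and x of rod_mid in the frame of gauge above -0.01 m and value of joint pointer between 0.109 and 0.127 m and linear speed of rod_mid below 0.01 m/s and contact force between rod_mid and the fingers below 0.1 N) or (y of rod_thin in the frame of gauge between -0.005 and 0.005 m and z of rod_thin in the frame of gauge between 0.0288 and 0.0368 m and angle between the x axis of rod_thin and the x axis of gauge, either way round below 0.06 rad and distance of each of rod_thick, rod_mid from where it was at the start of the episode below 0.015 m and (y of rod_thick in the frame of tag_red above 0.03 m or y of rod_thick in the frame of tag_red below -0.03 m) and (y of rod_mid in the frame of tag_red above 0.03 m or y of rod_mid in the frame of tag_red below -0.03 m) and x of rod_thin in the frame of gauge above 0.022 m and value of joint pointer between 0.141 and 0.159 m and linear speed of rod_thin below 0.01 m/s and contact force between rod_thin and the fingers below 0.1 N))); the robot touches nothing.
It fails at once if the rod is held or driven along its length by the fingers (grasp point within 55 mm of its middle) once its front end is 10 mm or more inside the first ring ((x of rod_thick in the frame of gauge above -0.06 m and y of rod_thick in the frame of gauge between -0.03 and 0.03 m and contact force between rod_thick and the fingers above 0.5 N and distance between the grasp point and rod_thick below 0.055 m) or (x of rod_mid in the frame of gauge above -0.06 m and y of rod_mid in the frame of gauge between -0.03 and 0.03 m and contact force between rod_mid and the fingers above 0.5 N and distance between the grasp point and rod_mid below 0.055 m) or (x of rod_thin in the frame of gauge above -0.06 m and y of rod_thin in the frame of gauge between -0.03 and 0.03 m and contact force between rod_thin and the fingers above 0.5 N and distance between the grasp point and rod_thin below 0.055 m)).
It fails at once if the rod is forced against the gauge with more than 40 N (contact force between any of rod_thick, rod_mid, rod_thin and gauge above 40 N).
It fails at once if a bystander is moved more than 30 mm (distance of any of amber_bottle, oil_bottle, cup, tape, yellow_pen from where it was at the start of the episode above 0.03 m).
It also fails if it takes over 72 s, if anything falls off the work surface, if the arm or the gripper's body presses on something with over 40 N, if the wrist force passes 120 N, or if a joint passes its speed limit or range.

ROBOT

A 6-joint arm with a two-finger parallel gripper is mounted at the origin on a cart in front of the work surface, level with it; the furniture and walls round the work are solid. World frame = base frame: x ahead of the robot, y to its left, z up, the work surface at z = 0. Lengths are in m, angles in degrees, forces in N, time in s.
With the tool pointing down it reaches from about 0.375 to 0.9 m from the base axis. Payload 3.1 kg.
Tool frame: the origin (TCP) lies between the finger pads; the fingertips stand 11 mm ahead of it and the grasp point (between the pads) lies 8 mm behind it; x points along the fingers, y is the direction in which the jaws open and shut, and the axes are right-handed (so a half turn about x gives the same grasp; the last joint's range is limited). The gripper opens to 87 mm and grips with 3 to 60 N. Pads are 19 mm wide; open, the fingers measure 117 mm over their backs; the gripper's body (75 mm by 190 mm) begins 51 mm behind the grasp point.
Start: joints at [-10.227, 30.224, 82.088, -0, 67.689, -10.227], TCP at [0.625, 0, 0.234] pointing down, gripper open.
Joint ranges: [-176.69, 176.69], [-43.24, 126.21], [12.49, 139.97], [-82, 262], [0, 151.66], [-163.58, 163.58]. Speed limits (degrees/s): [159.86, 159.86, 180, 180, 180, 180].

INTERFACE

Orientations are given as a 3x3 rotation matrix whose columns are the frame's x, y, z axes.
In Python, from rig import bot gives the robot as it stands.
- The arm moves only by the shell command python3 -m inch 'ROWS' [OPENING]. ROWS is a JSON object of lists of equal length, an entry for each row: "dp": the shift along the tool's x, y, z in mm, a list of three; "yaw": the turn about the tool's x in degrees. In form: {"dp": [[tx, ty, tz], ...], "yaw": [yaw, ...]}. A call has 1 to 20 rows; each row shifts and turns the commanded pose from where the row before left it, along the tool's axes as they then stand; what a row does not reach is not made up. A row lasts 1/12 s, in which the tool goes at most 41.7 mm and 7.16 degrees, less where a joint would pass 70% of its speed; a pose out of reach is approached as far as the arm can. A call is refused whole if a number of a shift passes 41.7 or a number of a turn 7.16, either way. A call with a gripper value outside its range is refused whole. OPENING is the finger opening in mm, from 0 to 87, set as the call begins (- or left out, the last holds). The fingers move at their own pace and stop on an object; the grip force is fixed at half the most. Time passes only in rows, so rows that do not move let the fingers close. It gives the time, the measured TCP pose, the force and the opening at its end, in the units of the state.
- bot.read_state(): the state, without advancing time (a new reading comes with each control period).
- bot.capture(name): name is "scene" or "side" or "wrist"; returns a dict with "color" (480x640x3 uint8, red, green, blue), "intrinsics" (3x3 intrinsics, pixels), "k1" (the pictures are not rectified: a ray, as slopes to the right and down, at radius r is drawn at 1 + k1 r^2 times it, then the intrinsics apply), "pose" (4x4, takes a point from camera to world coordinates). Camera axes: x right, y down, z forward; pixel columns grow to the right and rows downward; lengths in m; the calibration is good to about 2 mm. A picture is of the moment at which its call begins. There is no depth.
- bot.hand_in(): hands the job in, once; it reports no verdict.
The state is a dict: "time_s": time; "joint_positions": joint angles; "qvel": joint speeds; "tau": joint torques, N m; "position": TCP position; "tcp_rot": TCP orientation; "force": force on the tool from outside, world axes, zero at the start; "moment": the same for the moment, N m; "opening": opening from 0.0 (shut) to 1.0 (fully open).
Only numpy, scipy, OpenCV 4.12 (cv2) and the standard library are available. Lean on these libraries where they do the work, as an engineer would, in place of code of your own. Each camera call takes 0.05 s, during which the arm holds its last target.

## Working session

There is one attempt and no reset: what is moved stays moved. The work goes in short steps, Python scripts to look and compute and a shell command to move; the robot and the scene stay as the last step left them, time stands still between calls to the robot, and variables do not carry over. Pictures are saved under pics/ and viewed, and the job is handed in when it is done.

```bash
ls; mkdir -p pics; cat > h.py <<'E'
from rig import bot
import numpy as np, cv2
def snap(n,f):
    c=bot.capture(n); cv2.imwrite(f'pics/{f}.png',c['color'][:,:,::-1]); np.savez(f'pics/{f}.npz',K=c['intrinsics'],k1=c['k1'],P=c['pose']); return c
def ld(f): return np.load(f'pics/{f}.npz')
def ray(c,uv):
    K=np.array(c['K']);k=float(c['k1']);d=np.array([k,0,0,0,0.])
    p=cv2.undistortPoints(np.array([[uv]],float),K,d)[0,0]
    P=c['P'];return P[:3,3],P[:3,:3]@np.array([p[0],p[1],1])
def at(c,uv,z):
    o,d=ray(c,uv);return o+d*(z-o[2])/d[2]
def proj(c,X):
    P=c['P'];q=P[:3,:3].T@(np.array(X)-P[:3,3]);q=q/q[2]
    return cv2.projectPoints(q[None,None],np.zeros(3),np.zeros(3),np.array(c['K']),np.array([float(c['k1']),0,0,0,0.]))[0][0,0]
def crop(f,x,y,w,h,s,o):
    im=cv2.imread(f'pics/{f}.png')[y:y+h,x:x+w];cv2.imwrite(f'pics/{o}.png',cv2.resize(im,None,fx=s,fy=s,interpolation=cv2.INTER_CUBIC))
E
python3 - <<'E'
from h import *
for n in('scene','side','wrist'):
    c=snap(n,n+'0');print(n,c['k1'],np.round(c['pose'],3).tolist(),c['intrinsics'].tolist())
s=bot.read_state();print(s)
E
```

```text
pics
scene -0.02339518489290546 [[0.532, -0.531, 0.66, -0.277], [-0.847, -0.323, 0.423, -0.48], [-0.012, -0.783, -0.621, 0.835], [0.0, 0.0, 0.0, 1.0]] [[459.7490995118831, 0.0, 317.2702372557723], [0.0, 459.7490995118831, 247.4388683142773], [0.0, 0.0, 1.0]]
side -0.05581173694934863 [[0.805, -0.388, 0.449, -0.028], [-0.593, -0.497, 0.634, -0.706], [-0.022, -0.776, -0.63, 0.819], [0.0, 0.0, 0.0, 1.0]] [[449.1360430213766, 0.0, 313.45496748020696], [0.0, 449.1360430213766, 233.35093338119904], [0.0, 0.0, 1.0]]
wrist 0.0076286991655118265 [[1.0, 0.001, -0.003, 0.623], [0.0, -0.954, -0.3, 0.083], [-0.003, 0.3, -0.954, 0.383], [0.0, 0.0, 0.0, 1.0]] [[334.97982499158144, 0.0, 322.84814989183275], [0.0, 334.97982499158144, 232.87814801921482], [0.0, 0.0, 1.0]]
{'time_s': 0.15, 'joint_positions': array([-1.02266205e+01,  3.02669562e+01,  8.21389391e+01,  5.88379991e-04,
        6.76896374e+01, -1.02277253e+01]), 'qvel': array([-0.06236483, -0.24542515, -0.16146693, -0.04100692,  0.00291819,
        0.00861764]), 'tau': array([ 9.14956272e-04, -4.40429199e+01, -1.76841742e+01,  6.33679633e-02,
        5.52540855e-02, -1.06930895e-04]), 'position': array([6.24461736e-01, 1.36789008e-04, 2.32797245e-01]), 'tcp_rot': array([[-1.63918404e-03,  9.99998656e-01,  1.51262844e-05],
       [ 3.05375869e-04,  1.56268719e-05, -9.99999953e-01],
       [-9.99998610e-01, -1.63917934e-03, -3.05401074e-04]]), 'force': array([-0.03086772, -0.50664518,  0.52206964]), 'moment': array([-0.06037165, -0.04788353, -0.04496117]), 'opening': 1.0027243440322775}
```

View pics/scene0.png

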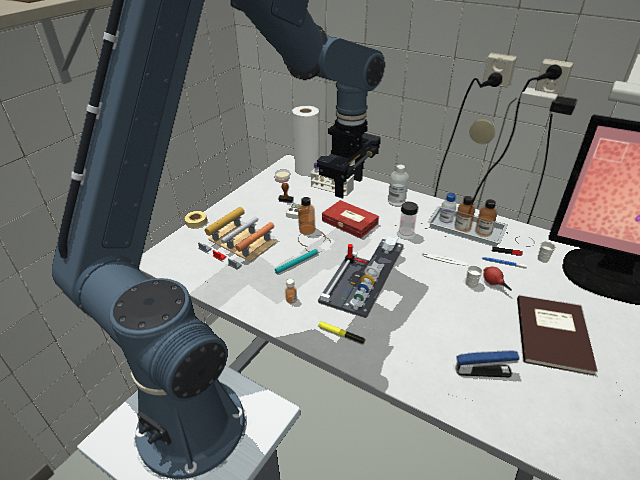

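View pics/side0.png

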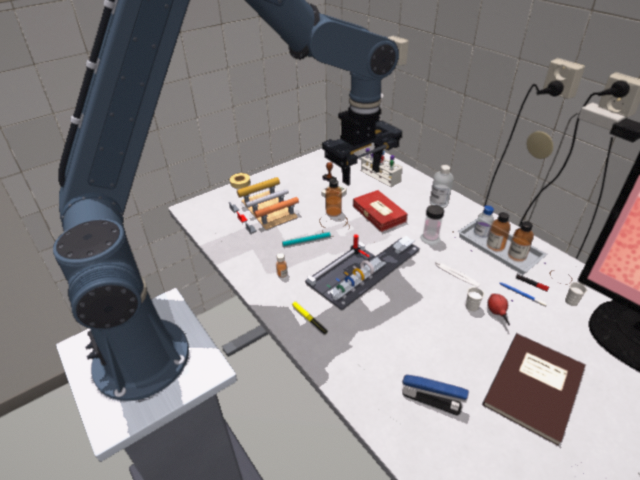

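View pics/wrist0.png

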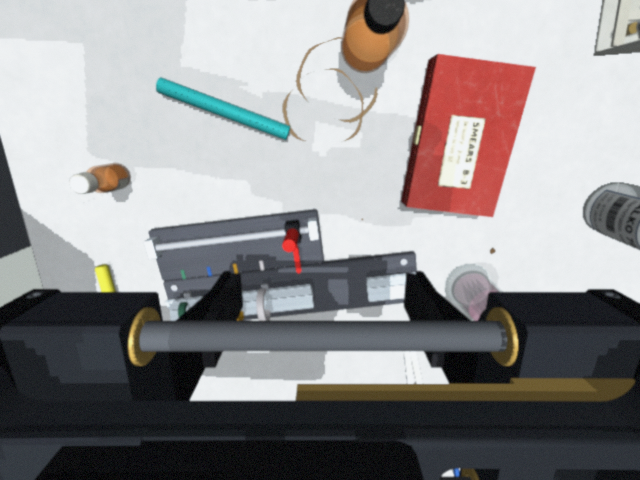

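```bash
python3 - <<'E'
from h import *
crop('scene0',175,190,110,90,7,'c1');crop('scene0',310,225,100,95,6,'c2')
crop('side0',220,165,90,75,8,'c3')
E
```

```text
(no output)
```

View pics/c1.png

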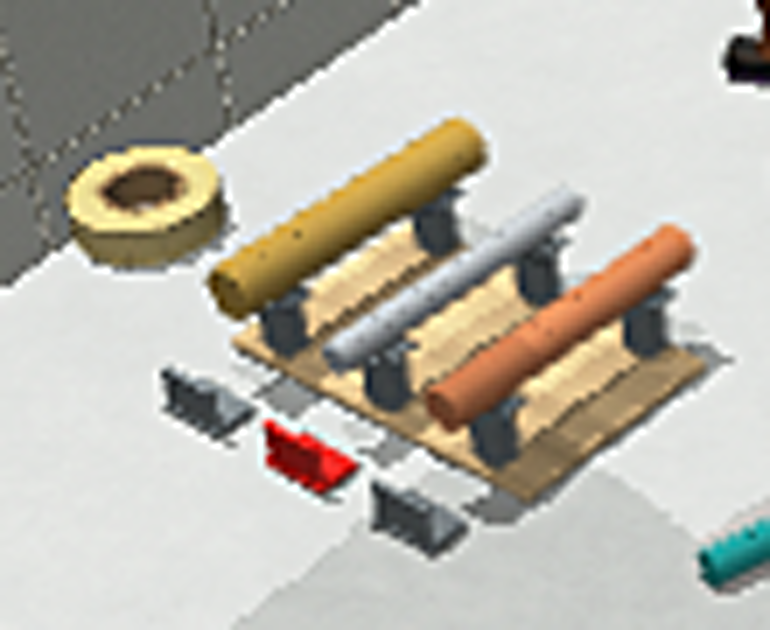

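View pics/c2.png

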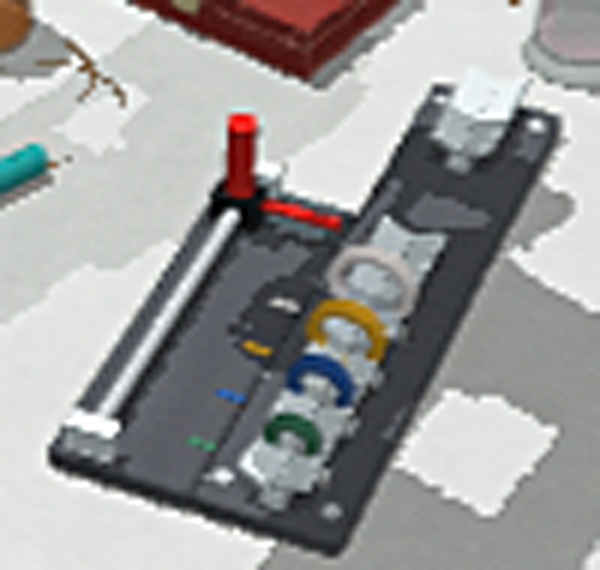

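View pics/c3.png

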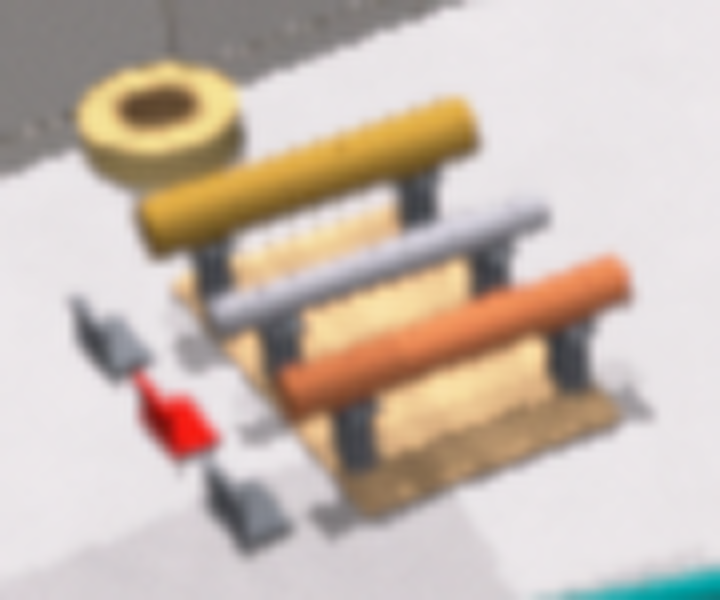

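```bash
python3 - <<'E'
from h import *
c=ld('scene0')
def s(p,z,o,k,n,cc=c): print(n,np.round(at(cc,(p[0]/k+o[0],p[1]/k+o[1]),z),4))
a=(175,190);
s((345,352),.0438,a,7,'steel near');s((570,205),.0438,a,7,'steel far')
s((440,408),.0466,a,7,'cop near');s((675,250),.0466,a,7,'cop far')
s((237,285),.0493,a,7,'br near');s((468,145),.0493,a,7,'br far')
s((312,455),.012,a,7,'tag')
w=ld('side0');a=(220,165)
s((225,315),.0438,a,8,'steel near',w);s((535,212),.0438,a,8,'steel far',w)
s((300,392),.0466,a,8,'cop near',w);s((620,283),.0466,a,8,'cop far',w)
a=(310,225)
s((242,122),.070,a,6,'knob top')
for n,p in dict(r1=(372,250),r2=(345,303),r3=(320,358),r4=(292,415)).items(): s(p,.055,a,6,n)
s((340,555),.012,a,6,'basecorner');s((548,118),.012,a,6,'basecorner2')
v=ld('wrist0')
print('knob w',at(v,(289,244),.07),'arrow tip',at(v,(299,271),.029))
E
```

```text
steel near [0.4533 0.3014 0.0438]
steel far [0.5831 0.2875 0.0438]
cop near [0.4425 0.2421 0.0466]
cop far [0.5768 0.2264 0.0466]
br near [0.4597 0.365  0.0493]
br far [0.5904 0.3492 0.0493]
tag [0.4233 0.2986 0.012 ]
steel near [0.4513 0.3051 0.0438]
steel far [0.5813 0.2904 0.0438]
cop near [0.4469 0.2423 0.0466]
cop far [0.5776 0.227  0.0466]
knob top [ 0.5888 -0.0308  0.07  ]
r1 [ 0.5565 -0.1132  0.055 ]
r2 [ 0.52   -0.1189  0.055 ]
r3 [ 0.4844 -0.1257  0.055 ]
r4 [ 0.4488 -0.1317  0.055 ]
basecorner [ 0.4278 -0.1669  0.012 ]
basecorner2 [ 0.7337 -0.1214  0.012 ]
knob w [ 0.58883481 -0.02669991  0.07      ] arrow tip [ 0.59484128 -0.07398633  0.029     ]
```

Candidates: brass rod (scene 225,216), steel rod (240,230), copper rod (255,237), teal pen (297,261). The red tag (219,256) is at the middle place, so the steel thin rod is the tagged one and ring 4 stops it. Moving the wrist camera over the rack.

```bash
python3 -m inch '{"dp": [[0,-5,-15],[0,-6,-16],[0,-6,-16],[0,-6,-16],[0,-6,-16],[0,-6,-16],[0,-6,-16],[0,-6,-16],[0,-6,-16],[0,-6,-16],[0,-6,-16],[0,-6,-16],[0,-6,-16],[0,-6,-16],[0,-6,-16],[0,-6,-16],[0,-6,-16],[0,-6,-16],[0,0,-9],[0,0,0]], "yaw": [0,0,0,0,0,0,0,0,0,0,0,0,0,0,0,0,0,0,0,0]}' 40
python3 -m inch '{"dp": [[0,0,0],[0,0,0],[0,0,0],[0,0,0],[0,0,0],[0,0,0],[0,0,0],[0,0,0],[0,0,0],[0,0,0],[0,0,0],[0,0,0],[0,0,0],[0,0,0],[0,0,0],[0,0,0]], "yaw": [-6,-6,-6,-6,-6,-6,-6,-6,-6,-6,-6,-6,-6,-5.6,0,0]}'
python3 - <<'E'
from h import *
snap('wrist','w1');snap('scene','s1');print(bot.read_state()['joint_positions'])
E
```

```text
time_s: 1.82
position: [0.5166, 0.2987, 0.2336]
tcp_rot: [[-0.0, 1.0, 0.004], [0.001, 0.004, -1.0], [-1.0, -0.0, -0.001]]
force: [0.3, 0.5, 0.2]
opening: 0.464
time_s: 3.15
position: [0.518, 0.2957, 0.2335]
tcp_rot: [[-0.0, 0.114, 0.993], [-0.0, 0.993, -0.114], [-1.0, -0.0, -0.0]]
force: [0.2, -0.9, -0.7]
opening: 0.458
[ 1.90072893e+01  2.80118281e+01  8.63087220e+01 -3.70887865e-03
  6.56828168e+01 -6.44643573e+01]
```

View pics/w1.png

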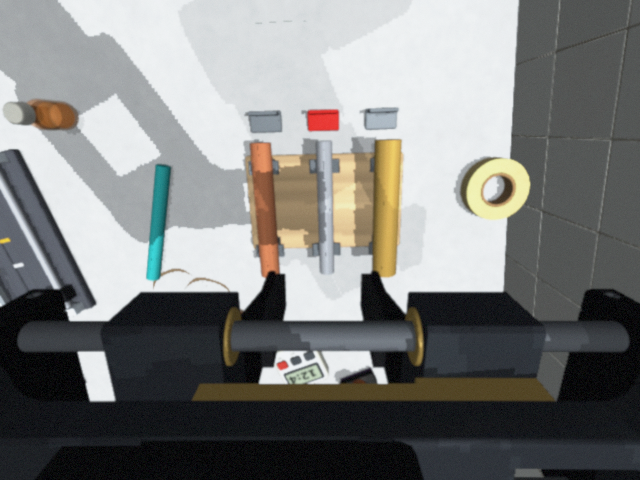

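```bash
python3 - <<'E'
from h import *
crop('w1',235,100,180,190,3,'c4')
E
```

```text
(no output)
```

View pics/c4.png

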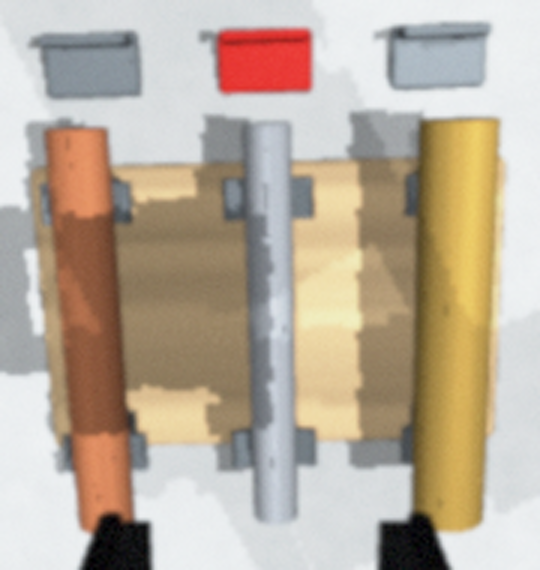

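```bash
python3 - <<'E'
from h import *
c=ld('w1');f=lambda p,z:at(c,(235+p[0]/3,100+p[1]/3),z)
a=f((269,122),.049);b=f((275,521),.045);print(a,b,np.linalg.norm(b-a),np.degrees(np.arctan2(*(b-a)[1::-1])),(a+b)/2)
m=[f((269,160),.0438),f((274,480),.0438)];d=m[1]-m[0];print(np.degrees(np.arctan2(d[1],d[0])))
a=f((77,130),.0466);b=f((105,527),.0466);print('cop',a,b,np.degrees(np.arctan2(*(b-a)[1::-1])))
a=f((458,120),.0493);b=f((448,528),.0493);print('br',a,b,np.degrees(np.arctan2(*(b-a)[1::-1])))
s=bot.read_state();R=s['tcp_rot'];print(s['position'],np.degrees(np.arctan2(R[1,1],R[0,1])))
E
```

```text
[0.44617667 0.30579326 0.049     ] [0.58711594 0.29206262 0.045     ] 0.14166300676043164 -5.564334929982571 [0.5166463  0.29892794 0.047     ]
-5.545630273793456
cop [0.44165624 0.24360244 0.0466    ] [0.58167617 0.2299577  0.0466    ] -5.565818174861654
br [0.45249971 0.36611545 0.0493    ] [0.59507839 0.35441608 0.0493    ] -4.690929078661986
[0.517986   0.29581327 0.23356171] 83.47317405532975
```

```bash
python3 -m inch '{"dp": [[4,2.5,-1.5],[8,0,0],[12,0,0],[14,0,0],[14,0,0],[14,0,0],[14,0,0],[14,0,0],[14,0,0],[14,0,0],[14,0,0],[14,0,0],[12,0,0],[10,0,0],[8,0,0],[7,0,0],[5,0,0],[3,0,0],[0,0,0],[0,0,0]], "yaw": [-1,0,0,0,0,0,0,0,0,0,0,0,0,0,0,0,0,0,0,0]}' 40
python3 - <<'E'
from h import *
snap('scene','s2');crop('scene',0,0,1,1,1,'x') if 0 else crop('s2',170,170,130,110,6,'c5')
E
```

```text
time_s: 4.92
position: [0.517, 0.2988, 0.0388]
tcp_rot: [[0.0, 0.094, 0.996], [0.0, 0.996, -0.094], [-1.0, 0.0, 0.0]]
force: [0.3, 0.1, -0.1]
opening: 0.46
```

View pics/c5.png

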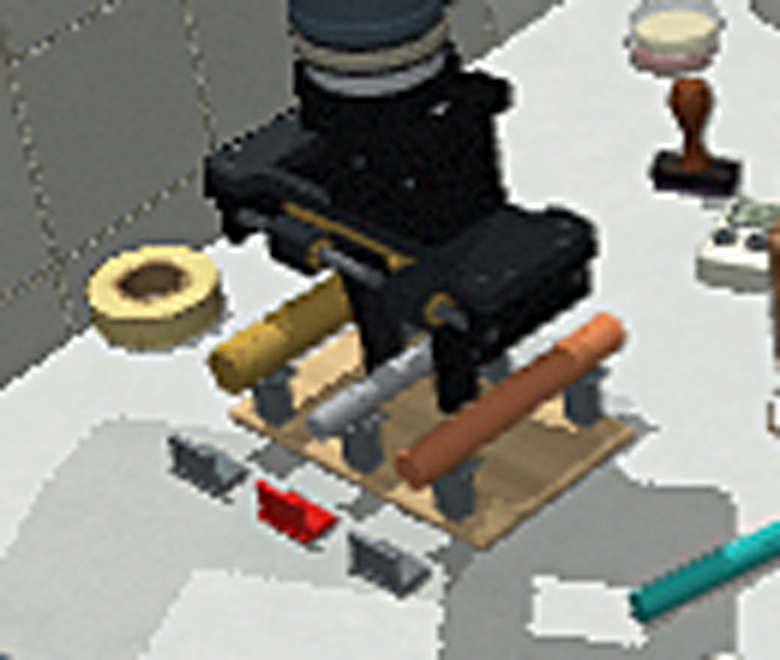

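Fingers straddle the steel rod only. Closing and lifting.

```bash
python3 -m inch '{"dp": [[0,0,0],[0,0,0],[0,0,0],[0,0,0],[0,0,0],[0,0,0],[0,0,0],[0,0,0]], "yaw": [0,0,0,0,0,0,0,0]}' 8
python3 -m inch '{"dp": [[-3,0,0],[-6,0,0],[-10,0,0],[-13,0,0],[-13,0,0],[-13,0,0],[-13,0,0],[-13,0,0],[-13,0,0],[-13,0,0],[-13,0,0],[-13,0,0],[-12,0,0],[-8,0,0],[-4,0,0],[0,0,0],[0,0,0]], "yaw": [0,0,0,0,0,0,0,0,0,0,0,0,0,0,0,0,0]}'
python3 - <<'E'
from h import *
snap('wrist','w3');snap('scene','s3');snap('side','d3')
E
```

```text
time_s: 5.63
position: [0.5168, 0.2984, 0.0388]
tcp_rot: [[0.0, 0.094, 0.996], [-0.0, 0.996, -0.094], [-1.0, -0.0, 0.0]]
force: [-0.5, -2.7, 3.0]
opening: 0.173
time_s: 7.05
position: [0.5165, 0.2987, 0.1985]
tcp_rot: [[-0.0, 0.094, 0.996], [0.0, 0.996, -0.094], [-1.0, 0.0, -0.0]]
force: [-0.7, -0.3, -2.1]
opening: 0.171
```

View pics/w3.png

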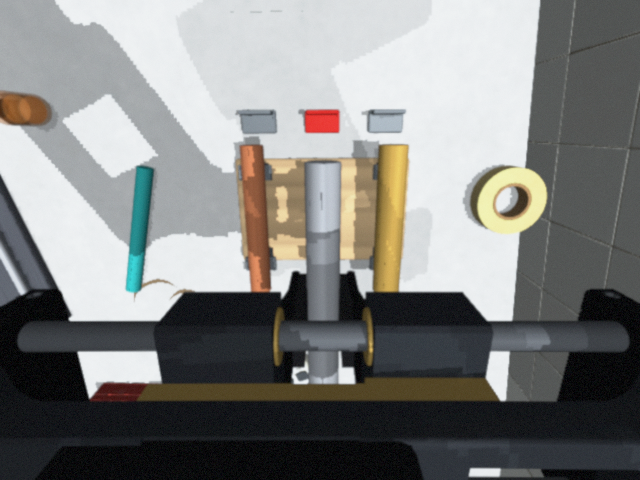

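View pics/s3.png

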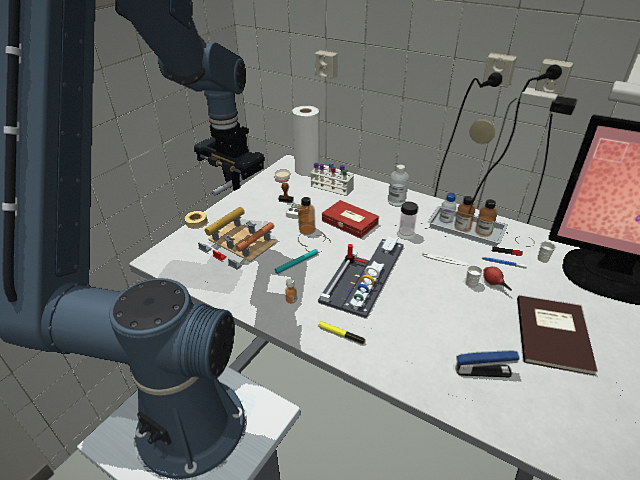

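```bash
python3 -m inch '{"dp": [[0,-6,2],[0,-12,4],[0,-18,5],[0,-18,5],[0,-18,5],[0,-18,5],[0,-18,5],[0,-18,6],[0,-18,6],[0,-18,6],[0,-18,6],[0,-18,6],[0,-18,6],[0,-18,6],[0,-18,5],[0,-18,5],[0,-18,5],[0,-14,4],[0,-8,2],[0,-4,0]], "yaw": [0,0,0,0,0,0,-3,-3,-3,-3,-3,0,0,0,0,0,0,0,0,0]}'
python3 -m inch '{"dp": [[0,0,0],[0,0,0],[0,0,0],[0,0,0]], "yaw": [0,0,0,0]}'
python3 - <<'E'
from h import *
snap('wrist','w4');crop('w4',0,0,640,480,1.25,'c6')
E
```

```text
time_s: 8.87
position: [0.6253, -0.0101, 0.1983]
tcp_rot: [[0.0, -0.165, 0.986], [-0.0, 0.986, 0.165], [-1.0, -0.0, 0.0]]
force: [-0.5, 0.9, -1.2]
opening: 0.175
time_s: 9.2
position: [0.6244, -0.0073, 0.1986]
tcp_rot: [[-0.0, -0.168, 0.986], [0.0, 0.986, 0.168], [-1.0, 0.0, -0.0]]
force: [0.3, 0.2, -0.2]
opening: 0.174
```

View pics/c6.png

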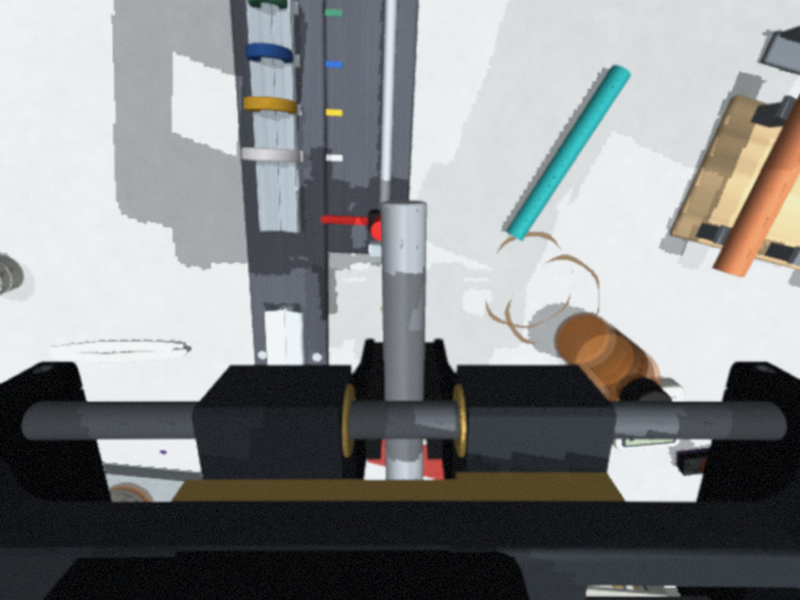

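```bash
python3 - <<'E'
from h import *
crop('w4',180,0,160,150,5,'c7');crop('w4',180,140,160,155,5,'c8')
E
```

```text
(no output)
```

View pics/c7.png

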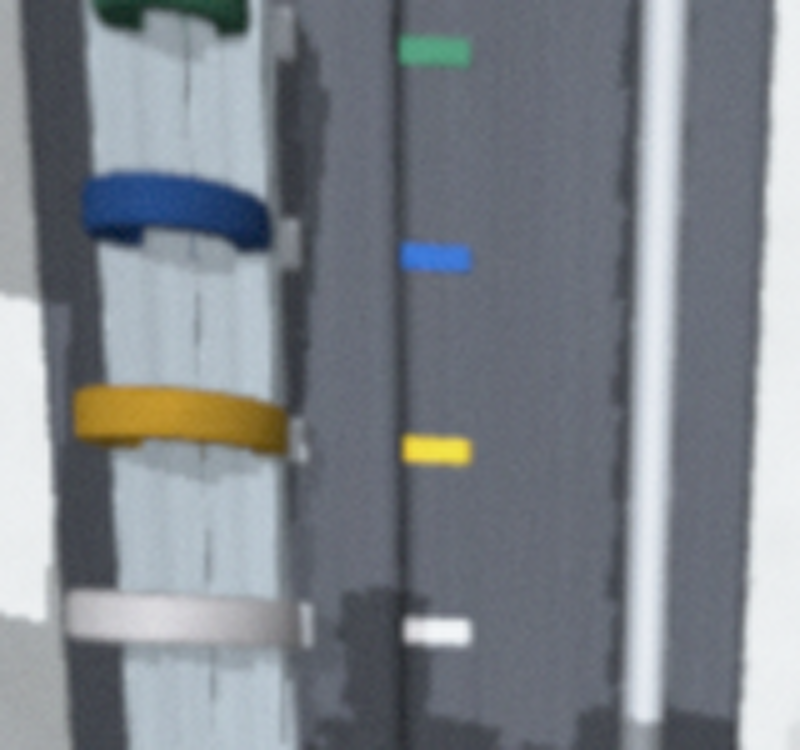

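View pics/c8.png

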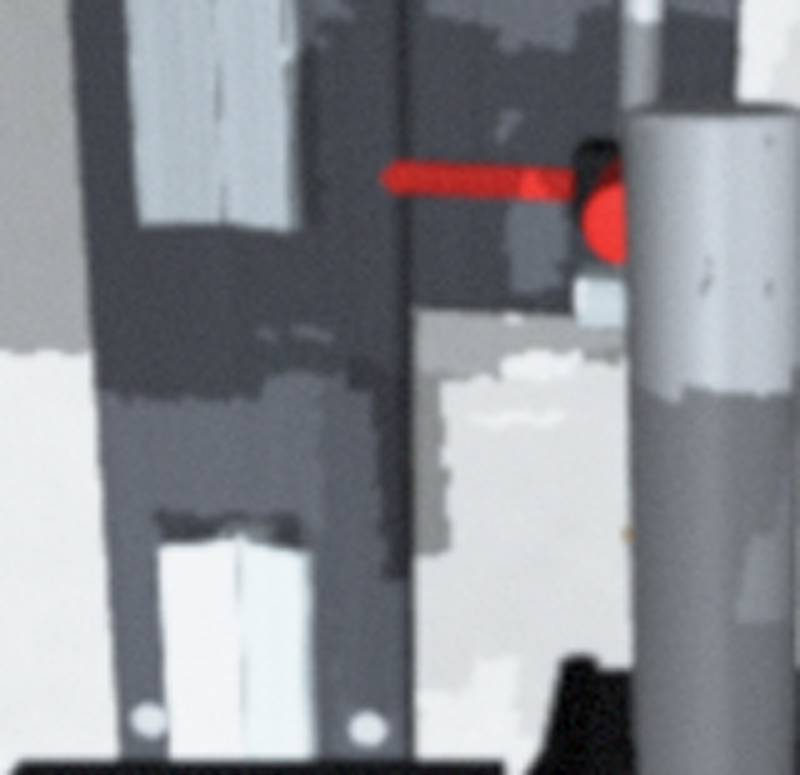

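```bash
python3 - <<'E'
from h import *
c=ld('w4');A=lambda p,z:at(c,(180+p[0]/5,p[1]/5),z);B=lambda p,z:at(c,(180+p[0]/5,140+p[1]/5),z)
v=np.array([A((188,60),.024),A((196,330),.024),A((208,560),.024),B((220,215),.024),B((238,545),.024)])
print(np.round(v,4))
p=np.polyfit(v[:,0],v[:,1],1);th=np.arctan(p[0]);print('th',np.degrees(th),v[:,1]-np.polyval(p,v[:,0]))
u=-np.array([np.cos(th),np.sin(th)])
e52=[B((138,225),.031),B((298,230),.031)];e118=[B((163,545),.031),B((310,552),.031)]
print(np.round(e52+e118,4),np.linalg.norm(e52[0]-e52[1]),np.linalg.norm(e118[0]-e118[1]))
m52=(e52[0]+e52[1])[:2]/2;m118=(e118[0]+e118[1])[:2]/2
print('mid',m52,m118,(m52-m118)@u, 'vs line',m52[1]-np.polyval(p,m52[0]),m118[1]-np.polyval(p,m118[0]))
print('gap from 52,118,vline', m52-u*.033,m118+u*.033, (v[3]+v[4])[:2]/2)
s=bot.read_state();print(s['position'],s['tcp_rot'][:,1])
zr=s['position'][2]+.005
f=at(c,(180+712/5,140+112/5),zr+.002);print('rod front',f,(f[:2]-s['position'][:2])@u)
k=B((615,220),.07);print('knob',k,'arrowtip',B((385,178),.029), 'marks',A((437,632),.012),A((437,52),.012))
E
```

```text
[[ 0.4648 -0.1236  0.024 ]
 [ 0.5056 -0.1192  0.024 ]
 [ 0.5433 -0.1142  0.024 ]
 [ 0.6078 -0.1068  0.024 ]
 [ 0.6754 -0.0976  0.024 ]]
th 7.017086456622702 [ 3.53220071e-04 -2.98305135e-04  7.72883030e-05 -5.02270466e-04
  3.70067227e-04]
[[ 0.6109 -0.1202  0.031 ]
 [ 0.6067 -0.0901  0.031 ]
 [ 0.675  -0.1109  0.031 ]
 [ 0.6716 -0.0815  0.031 ]] 0.03036337124804834 0.029578813312904396
mid [ 0.60879735 -0.10514183] [ 0.67329017 -0.09619711] 0.06510248707944183 vs line 0.0010536617601808879 0.0020601291058761073
gap from 52,118,vline [ 0.64155017 -0.10111037] [ 0.64053735 -0.10022857] [ 0.64157455 -0.10222713]
[ 0.62448812 -0.00740417  0.19859653] [-1.67920460e-01  9.85800518e-01  2.42622754e-04]
rod front [ 0.55507167 -0.0186333   0.20559653] 0.07026831262827933
knob [ 0.58812426 -0.02961346  0.07      ] arrowtip [ 0.5944328  -0.07519468  0.029     ] marks [ 0.54889535 -0.07340218  0.012     ] [ 0.45340253 -0.08475599  0.012     ]
```

```bash
python3 -m inch '{"dp": [[0,-4,0.6],[0,-9,0.5],[0,-12,0.5],[0,-14,0.5],[0,-14,0.5],[0,-14,0.5],[0,-12,0.5],[0,-9,0.5],[0,-5,0.5],[0,-2.5,0],[0,0,0],[0,0,0]], "yaw": [2.4,0,0,0,0,0,0,0,0,0,0,0]}'
python3 -m inch '{"dp": [[4,0,0],[8,0,0],[12,0,0],[14,0,0],[14,0,0],[14,0,0],[14,0,0],[14,0,0],[12,0,0],[9,0,0],[6,0,0],[3,0,0],[0,0,0],[0,0,0]], "yaw": [0,0,0,0,0,0,0,0,0,0,0,0,0,0]}'
python3 - <<'E'
from h import *
snap('wrist','w5');crop('w5',0,0,640,480,1.25,'c9');snap('side','d5');crop('d5',290,190,150,130,5,'c10');snap('scene','s5');crop('s5',300,200,130,120,5,'c11')
E
```

```text
time_s: 10.25
position: [0.6414, -0.102, 0.1985]
tcp_rot: [[-0.0, -0.125, 0.992], [0.001, 0.992, 0.125], [-1.0, 0.001, -0.0]]
force: [-0.0, -0.5, -0.7]
opening: 0.174
time_s: 11.42
position: [0.6419, -0.1025, 0.0749]
tcp_rot: [[0.001, -0.125, 0.992], [-0.0, 0.992, 0.125], [-1.0, -0.0, 0.001]]
force: [-0.3, 0.2, -0.0]
opening: 0.171
```

View pics/c9.png

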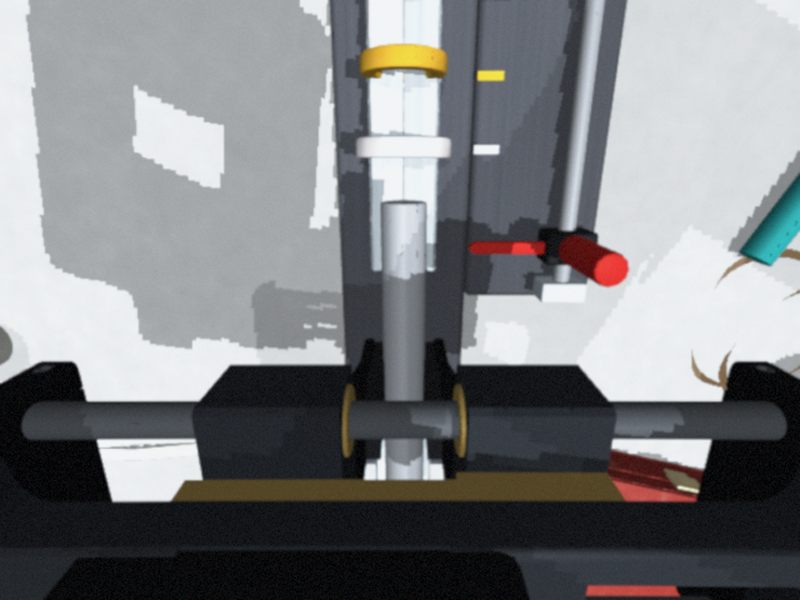

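View pics/c10.png

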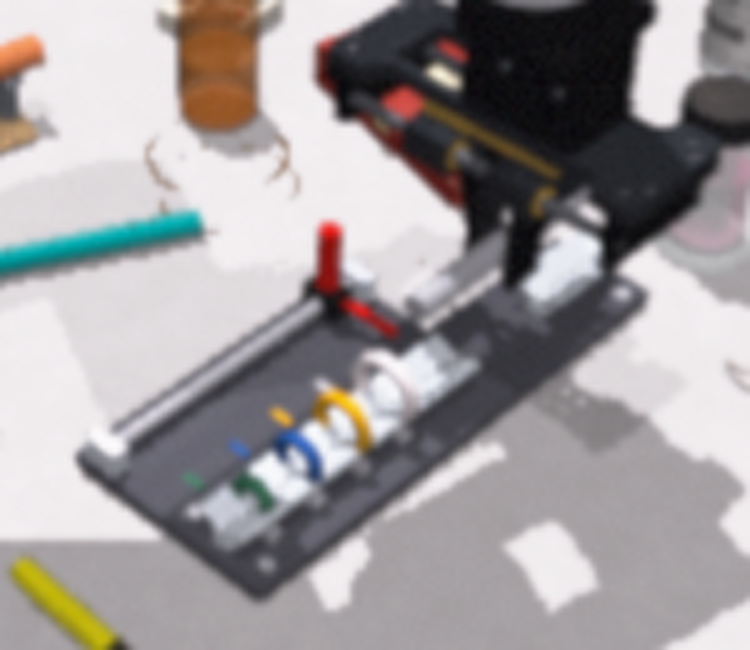

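View pics/c11.png

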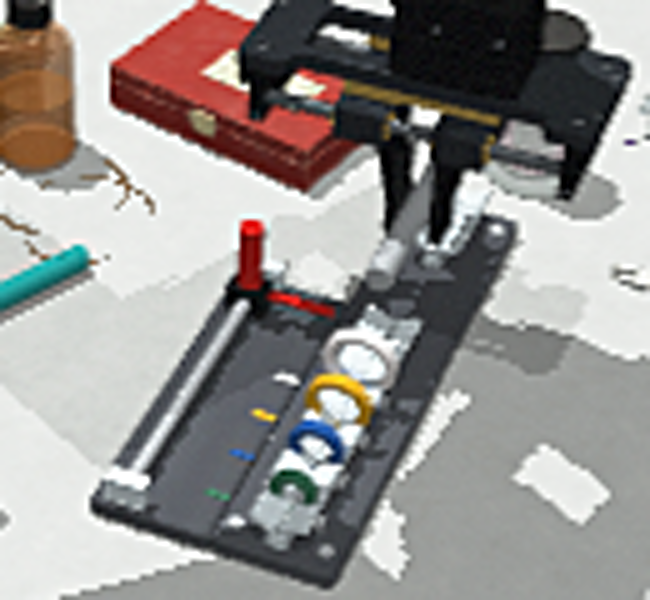

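```bash
python3 - <<'E'
from h import *
c=ld('side0');b=at(c,(431,240),0);print('pink bottle base front',b)
for h in (.05,.06,.07,.08,.09,.1): print(h,proj(c,[b[0]+.012,b[1]+.015,h]))
print('amber',at(c,(333,213),0)); print('redbox',at(c,(383,227),0),at(c,(353,200),0),at(c,(406,213),0))
w=ld('w5');A=lambda u,v,z:at(w,(u/1.25,v/1.25),z)
print('ring1 top sides',A(357,148,.038),A(451,148,.038),'trough lip ends x-52',A(374,270,.031),A(436,270,.031),'rod front',A(404,203,.081))
s=bot.read_state();print(s['position'])
E
```

```text
pink bottle base front [ 0.80014762 -0.11075418  0.        ]
0.05 [432.42926446 221.84569349]
0.06 [432.94601442 218.99352743]
0.07 [433.46740057 216.11268147]
0.08 [433.99347664 213.20276316]
0.09 [434.52429696 210.26337382]
0.1 [435.05991645 207.2941085 ]
amber [0.6612374  0.16049724 0.        ]
redbox [0.73399769 0.01602741 0.        ] [0.75427009 0.17582548 0.        ] [0.83663256 0.02340971 0.        ]
ring1 top sides [ 0.55613216 -0.13263902  0.038     ] [ 0.55113758 -0.09317019  0.038     ] trough lip ends x-52 [ 0.6100859  -0.12022296  0.031     ] [ 0.60635145 -0.09076316  0.031     ] rod front [ 0.57217309 -0.1105615   0.081     ]
[ 0.64213366 -0.10261877  0.0754321 ]
```

```bash
python3 -m inch '{"dp": [[4,0.5,0],[7,0,0],[7,0,0],[7,0,0],[6,0,0],[5,0,0],[3,0,0],[0,0,0],[2,0,0],[2,0,0],[1,0,0],[1,0,0],[0,0,0],[0,0,0]], "yaw": [0,0,0,0,0,0,0,0,0,0,0,0,0,0]}'
python3 - <<'E'
from h import *
snap('wrist','w6');crop('w6',200,0,240,300,2.6,'c12')
E
```

```text
time_s: 12.73
position: [0.6415, -0.1019, 0.0296]
tcp_rot: [[0.0, -0.125, 0.992], [-0.0, 0.992, 0.125], [-1.0, -0.0, 0.0]]
force: [-0.2, -0.6, -0.9]
opening: 0.17
```

View pics/c12.png

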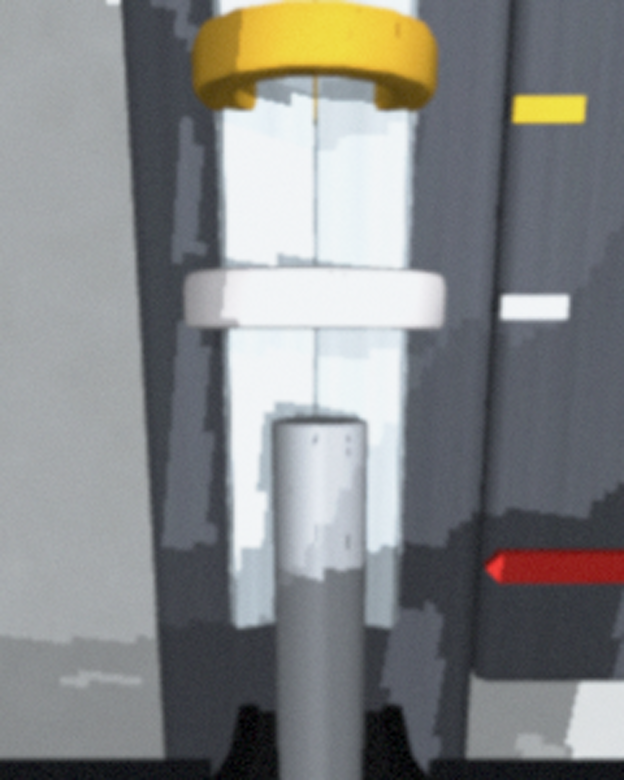

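```bash
python3 -m inch '{"dp": [[0.7,-0.3,0],[0.8,-0.3,0],[0.5,0,0],[0,0,0],[0,0,0]], "yaw": [0,0,0,0,0]}'
python3 -m inch '{"dp": [[0,0,0],[0,0,0],[0,0,0],[0,0,0],[0,0,0],[0,0,0]], "yaw": [0,0,0,0,0,0]}' 40
python3 -m inch '{"dp": [[-3,0,0],[-6,0,0],[-10,0,0],[-12,0,0],[-12,0,0],[-12,0,0],[-12,0,0],[-8,0,0],[-4,0,0],[0,0,0],[0,0,0]], "yaw": [0,0,0,0,0,0,0,0,0,0,0]}'
python3 - <<'E'
from h import *
snap('wrist','w7');crop('w7',200,0,240,300,2.6,'c13');snap('scene','s7');crop('s7',300,200,130,120,5,'c14')
E
```

```text
time_s: 13.2
position: [0.6417, -0.1027, 0.028]
tcp_rot: [[0.0, -0.125, 0.992], [-0.0, 0.992, 0.125], [-1.0, -0.0, 0.0]]
force: [-1.2, -0.9, 2.6]
opening: 0.169
time_s: 13.7
position: [0.6415, -0.1025, 0.0274]
tcp_rot: [[-0.0, -0.125, 0.992], [0.0, 0.992, 0.125], [-1.0, 0.0, -0.0]]
force: [0.3, 0.0, 0.0]
opening: 0.446
time_s: 14.62
position: [0.6414, -0.1025, 0.1067]
tcp_rot: [[0.0, -0.125, 0.992], [0.0, 0.992, 0.125], [-1.0, 0.0, 0.0]]
force: [-0.0, -0.2, 0.2]
opening: 0.459
```

View pics/c13.png

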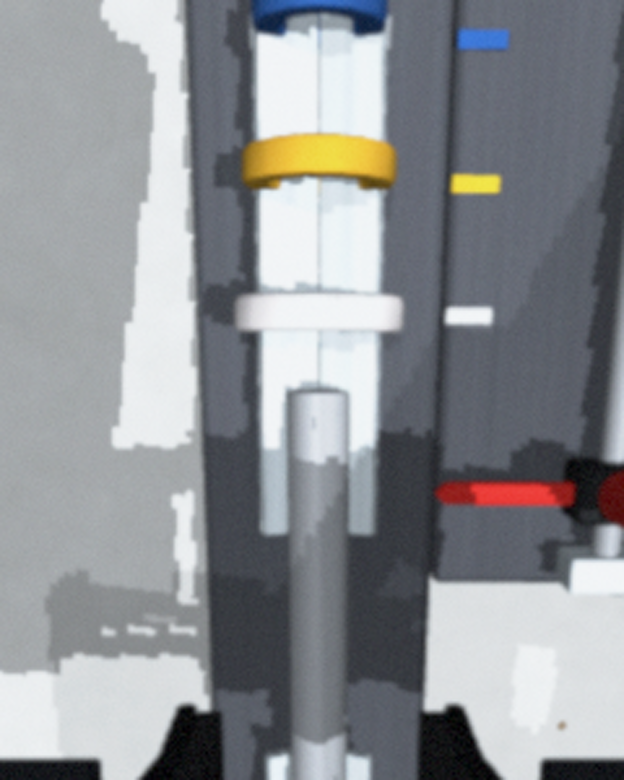

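View pics/c14.png

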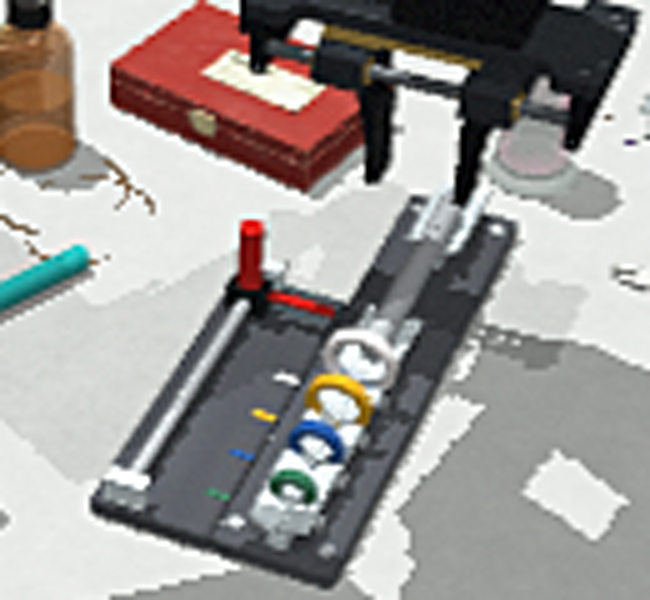

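```bash
python3 -m inch '{"dp": [[0,0,4],[0,0,9],[0,0,12],[0,0,14],[0,0,14],[0,0,14],[0,0,12],[0,0,9],[0,0,5],[0,0,3],[0,0,0],[0,0,0]], "yaw": [0,0,0,0,0,0,0,0,0,0,0,0]}' 0
python3 -m inch '{"dp": [[4,0,0],[8,0,0],[10,0,0],[10,0,0],[9,0,0],[6,0,0],[3,0,0],[0,0,0],[0,0,0]], "yaw": [0,0,0,0,0,0,0,0,0]}' 0
python3 - <<'E'
from h import *
snap('wrist','w8');snap('scene','s8');crop('s8',320,150,130,130,5,'c15');snap('side','d8');crop('d8',320,170,150,130,5,'c16')
E
```

```text
time_s: 15.72
position: [0.7365, -0.0904, 0.1061]
tcp_rot: [[-0.001, -0.125, 0.992], [0.0, 0.992, 0.125], [-1.0, 0.0, -0.001]]
force: [0.5, -0.2, 0.6]
opening: 0.004
time_s: 16.47
position: [0.7369, -0.0905, 0.0564]
tcp_rot: [[-0.0, -0.125, 0.992], [0.0, 0.992, 0.125], [-1.0, 0.0, -0.0]]
force: [-0.2, -0.1, 0.8]
opening: 0.006
```

View pics/w8.png

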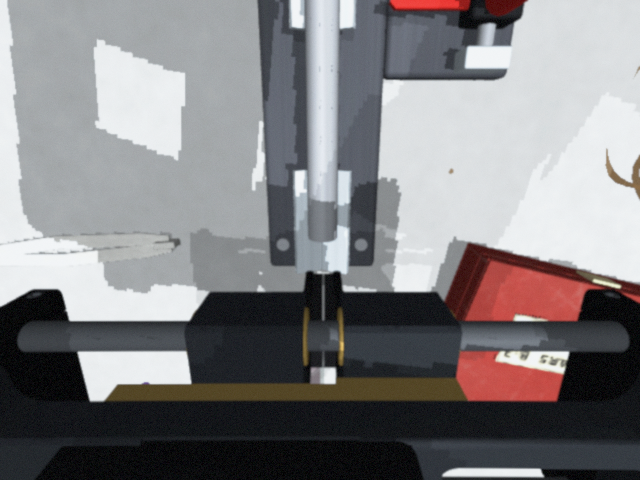

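View pics/c15.png

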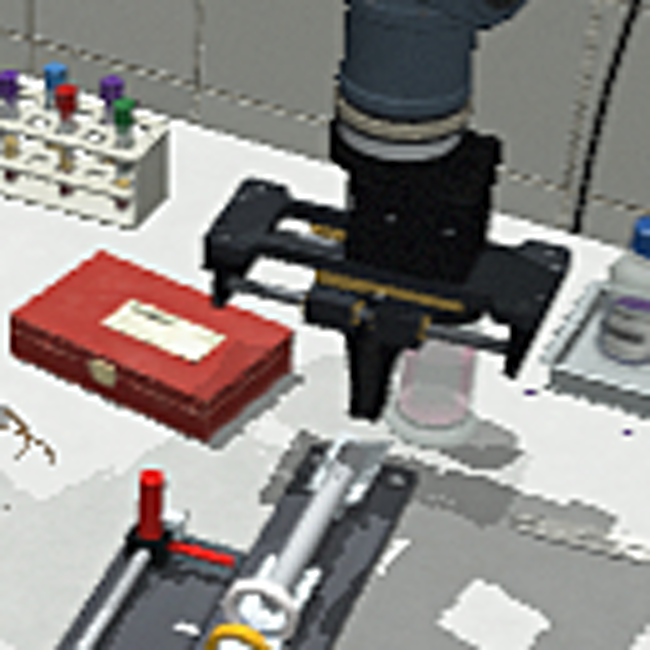

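View pics/c16.png

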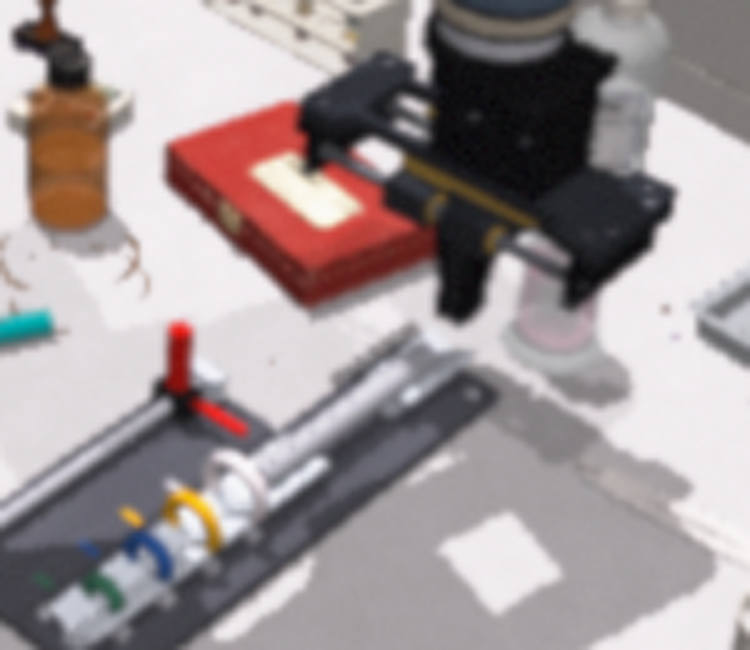

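```bash
python3 -m inch '{"dp": [[4,0,0],[5,0,0],[3,0,0],[0,0,0],[0,0,-3],[0,0,-3],[0,0,-3],[0,0,-3],[0,0,-3],[0,0,-2],[0,0,-2],[0,0,-3],[0,0,-3],[0,0,-3],[0,0,-3],[0,0,-3],[0,0,-3],[0,0,-3],[0,0,-2],[0,0,0]], "yaw": [0,0,0,0,0,0,0,0,0,0,0,0,0,0,0,0,0,0,0,0]}' 0
python3 - <<'E'
from h import *
snap('wrist','w9');crop('w9',200,0,240,300,2.6,'c17')
E
```

```text
time_s: 18.28
position: [0.6944, -0.0958, 0.0445]
tcp_rot: [[-0.001, -0.125, 0.992], [0.0, 0.992, 0.125], [-1.0, 0.0, -0.001]]
force: [-0.0, 0.6, -0.4]
opening: 0.003
```

View pics/c17.png

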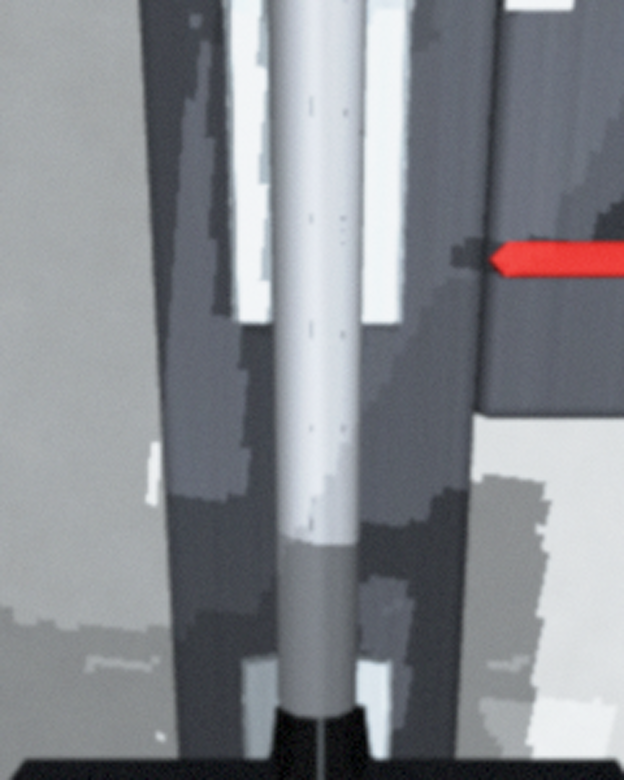

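```bash
python3 -m inch '{"dp": [[0,0,-2],[0,0,-3],[0,0,-4],[0,0,-4],[0,0,-4],[0,0,-4],[0,0,-4],[0,0,-4],[0,0,-4],[0,0,-4],[0,0,-4],[0,0,-4],[0,0,-4],[0,0,-4],[0,0,-4],[0,0,-4],[0,0,-3],[0,0,-3],[0,0,-2],[0,0,-1]], "yaw": [0,0,0,0,0,0,0,0,0,0,0,0,0,0,0,0,0,0,0,0]}' 0
python3 -m inch '{"dp": [[0,0,-1],[0,0,-1],[0,0,-1],[0,0,-1],[0,0,-1],[0,0,0]], "yaw": [0,0,0,0,0,0]}' 0
python3 - <<'E'
from h import *
snap('wrist','w10');crop('w10',200,0,240,300,2.6,'c18');snap('scene','s10');crop('s10',300,210,110,110,6,'c19');snap('side','d10');crop('d10',300,220,110,90,7,'c20')
E
```

```text
time_s: 20.0
position: [0.6254, -0.1046, 0.0446]
tcp_rot: [[-0.0, -0.125, 0.992], [0.0, 0.992, 0.125], [-1.0, 0.0, -0.0]]
force: [0.9, 0.9, 0.1]
opening: 0.005
time_s: 20.5
position: [0.6205, -0.1052, 0.0445]
tcp_rot: [[-0.0, -0.125, 0.992], [0.0, 0.992, 0.125], [-1.0, 0.0, -0.0]]
force: [0.2, 0.1, 0.5]
opening: 0.007
```

View pics/c18.png

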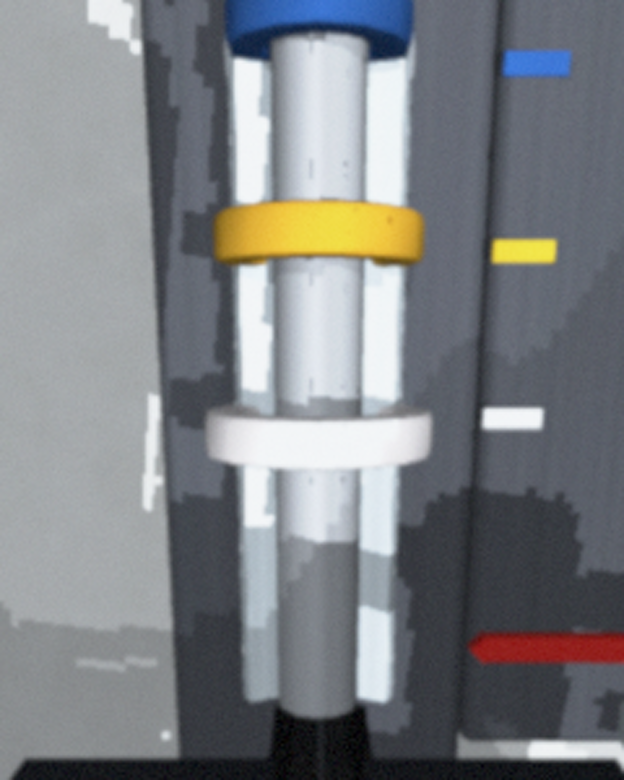

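View pics/c19.png

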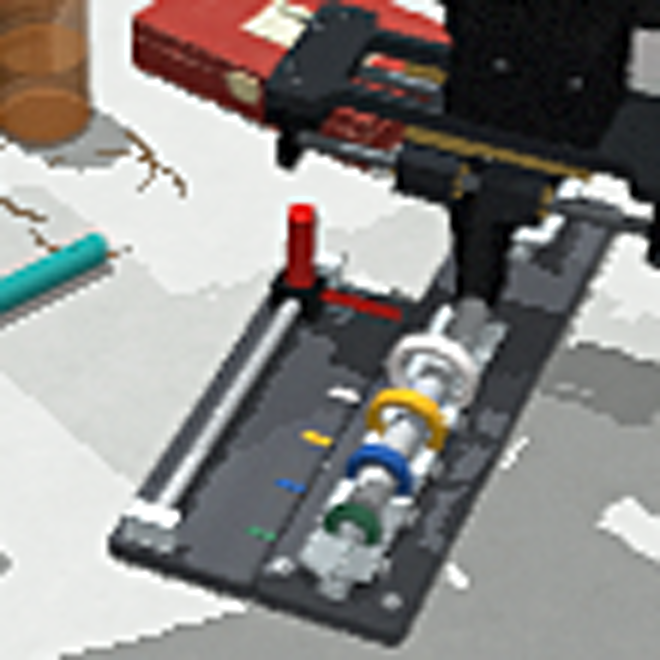

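View pics/c20.png

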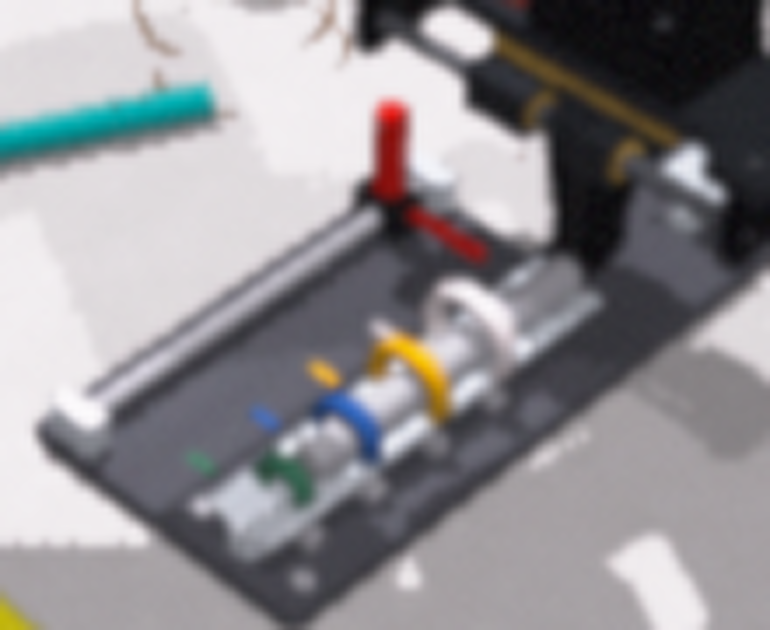

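```bash
python3 -m inch '{"dp": [[0,0,-1],[0,0,-1],[0,0,-1],[0,0,-1],[0,0,-1],[0,0,-0.5],[0,0,-0.5]], "yaw": [0,0,0,0,0,0,0]}' 0
python3 -m inch '{"dp": [[0,0,-0.5],[0,0,-0.5],[0,0,-0.5]], "yaw": [0,0,0]}' 0
python3 -m inch '{"dp": [[0,0,-0.5],[0,0,-0.5]], "yaw": [0,0]}' 0
```

```text
time_s: 21.23
position: [0.6146, -0.106, 0.0445]
tcp_rot: [[-0.0, -0.125, 0.992], [0.0, 0.992, 0.125], [-1.0, 0.0, -0.0]]
force: [0.2, -0.4, -0.2]
opening: 0.006
time_s: 21.48
position: [0.6136, -0.1062, 0.0446]
tcp_rot: [[0.001, -0.125, 0.992], [-0.0, 0.992, 0.125], [-1.0, -0.0, 0.001]]
force: [1.5, 1.0, -0.7]
opening: 0.002
time_s: 21.65
position: [0.6135, -0.1065, 0.0449]
tcp_rot: [[0.003, -0.125, 0.992], [-0.001, 0.992, 0.125], [-1.0, -0.001, 0.003]]
force: [3.8, -0.5, -0.3]
opening: 0.004
```

```bash
python3 -m inch '{"dp": [[0,0,-0.5],[0,0,-0.5],[0,0,0]], "yaw": [0,0,0]}' 0
python3 - <<'E'
from h import *
snap('scene','s11');crop('s11',345,265,50,50,12,'c21');snap('side','d11');crop('d11',320,255,60,60,10,'c22')
E
```

```text
time_s: 21.9
position: [0.6134, -0.1068, 0.0452]
tcp_rot: [[0.005, -0.125, 0.992], [-0.001, 0.992, 0.125], [-1.0, -0.002, 0.005]]
force: [5.1, 0.7, 0.5]
opening: 0.002
```

View pics/c21.png

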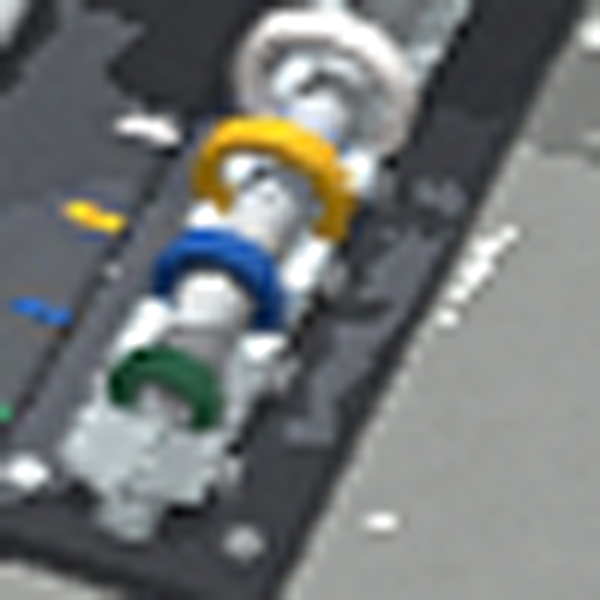

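View pics/c22.png

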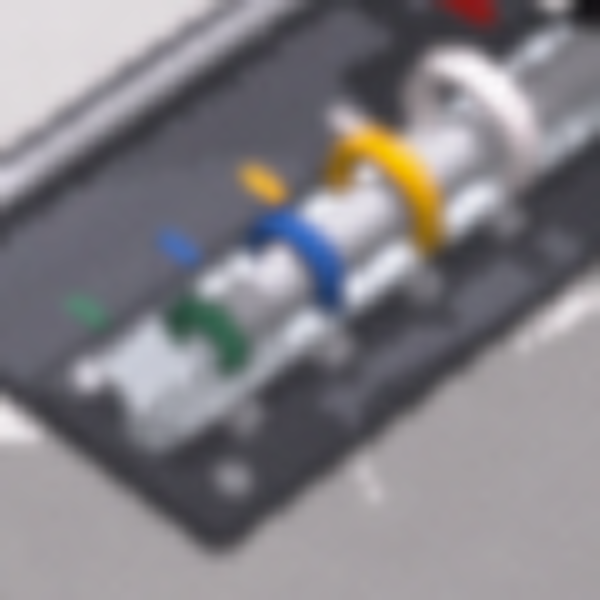

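```bash
python3 -m inch '{"dp": [[0,0,2],[0,0,5],[0,0,8],[0,0,8],[0,0,4],[-4,0,0],[-9,0,0],[-13,0,0],[-14,0,0],[-14,0,0],[-10,0,0],[-5,0,0],[0,0,0]], "yaw": [0,0,0,0,0,0,0,0,0,0,0,0,0]}' 0
python3 -m inch '{"dp": [[0,4,-2],[0,8,-4],[0,11,-5],[0,12,-6],[0,12,-6],[0,12,-6],[0,10,-5],[0,7,-4],[0,4,-2],[0,0,0],[0,0,0]], "yaw": [0,0,0,0,0,0,0,0,0,0,0]}' 40
python3 - <<'E'
from h import *
snap('wrist','w12');snap('side','d12');crop('d12',300,190,110,100,7,'c23');snap('scene','s12');crop('s12',310,210,90,90,8,'c24')
E
```

```text
time_s: 23.08
position: [0.6389, -0.1033, 0.1158]
tcp_rot: [[0.003, -0.125, 0.992], [-0.001, 0.992, 0.125], [-1.0, -0.002, 0.003]]
force: [-0.3, 0.5, -0.1]
opening: 0.007
time_s: 24.0
position: [0.5888, -0.0286, 0.1137]
tcp_rot: [[0.001, -0.126, 0.992], [-0.0, 0.992, 0.126], [-1.0, -0.001, 0.001]]
force: [-0.5, -0.6, 0.5]
opening: 0.457
```

View pics/w12.png

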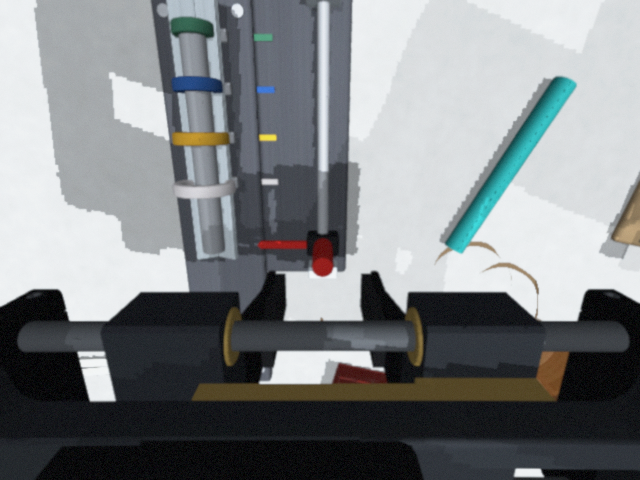

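View pics/c23.png

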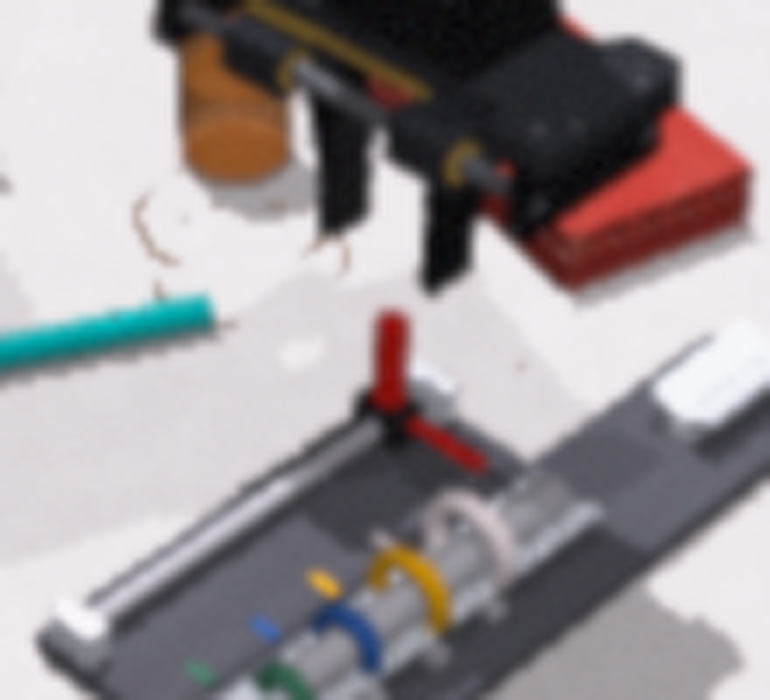

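View pics/c24.png

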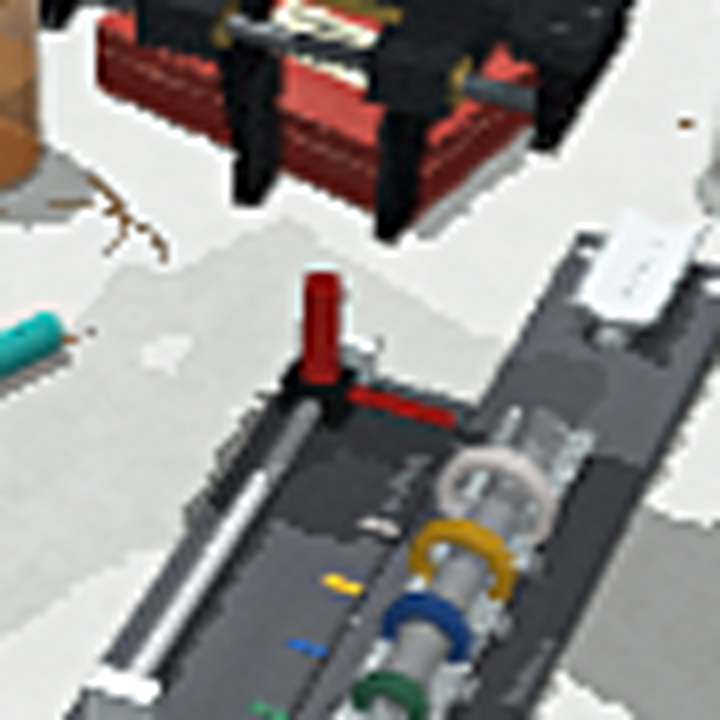

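```bash
python3 - <<'E'
from h import *
c=ld('w12');A=lambda u,v,z:at(c,(u,v),z)
print('knob top c',A(322,266,.07),'arrow',A(260,244,.029),'green',A(263,37,.012),'white',A(270,182,.012),'rodback',A(211,252,.0328),'ring4',A(192,36,.04))
print(bot.read_state()['position'])
E
```

```text
knob top c [ 0.58729907 -0.02875117  0.07      ] arrow [ 0.59290886 -0.07466095  0.029     ] green [ 0.45321906 -0.08542939  0.012     ] white [ 0.54888297 -0.07327063  0.012     ] rodback [ 0.60228183 -0.10944169  0.0328    ] ring4 [ 0.46381955 -0.12182504  0.04      ]
[ 0.5890129  -0.02924599  0.11364219]
```

```bash
python3 -m inch '{"dp": [[4,0,-1],[8,0,0],[11,0,0],[11,0,0],[10,0,0],[8,0,0],[5,0,0],[3,0,0],[0,0,0]], "yaw": [0,0,0,0,0,0,0,0,0]}' 40
python3 -m inch '{"dp": [[0,0,0],[0,0,0],[0,0,0],[0,0,0],[0,0,0],[0,0,0],[0,0,0]], "yaw": [0,0,0,0,0,0,0]}' 5
```

```text
time_s: 24.9
position: [0.5869, -0.0286, 0.0526]
tcp_rot: [[-0.001, -0.125, 0.992], [0.0, 0.992, 0.125], [-1.0, 0.001, -0.001]]
force: [-0.1, 0.5, -0.1]
opening: 0.459
time_s: 25.48
position: [0.5877, -0.0291, 0.054]
tcp_rot: [[0.001, -0.125, 0.992], [-0.001, 0.992, 0.125], [-1.0, -0.001, 0.001]]
force: [0.5, -2.3, 3.0]
opening: 0.149
```

```bash
python3 -m inch '{"dp": [[0,0,-2],[0,0,-5],[0,0,-8],[0,0,-9],[0,0,-9],[0,0,-9],[0,0,-9],[0,0,-9],[0,0,-9],[0,0,-9],[0,0,-9],[0,0,-9],[0,0,-9],[0,0,-9],[0,0,-8],[0,0,-7],[0,0,-5],[0,0,-4],[0,0,-2],[0,0,0]], "yaw": [0,0,0,0,0,0,0,0,0,0,0,0,0,0,0,0,0,0,0,0]}'
python3 - <<'E'
from h import *
snap('side','d13');crop('d13',290,220,110,100,7,'c25');snap('scene','s13');crop('s13',310,220,90,100,7,'c26')
E
```

```text
time_s: 27.15
position: [0.4473, -0.0464, 0.0539]
tcp_rot: [[-0.001, -0.125, 0.992], [-0.0, 0.992, 0.125], [-1.0, 0.0, -0.001]]
force: [0.8, -2.2, 6.0]
opening: 0.153
```

View pics/c25.png

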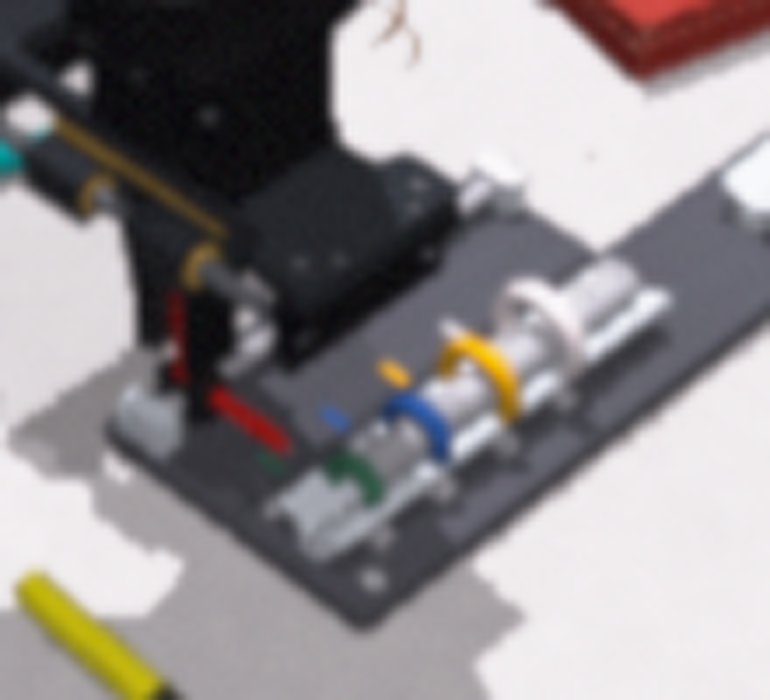

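View pics/c26.png

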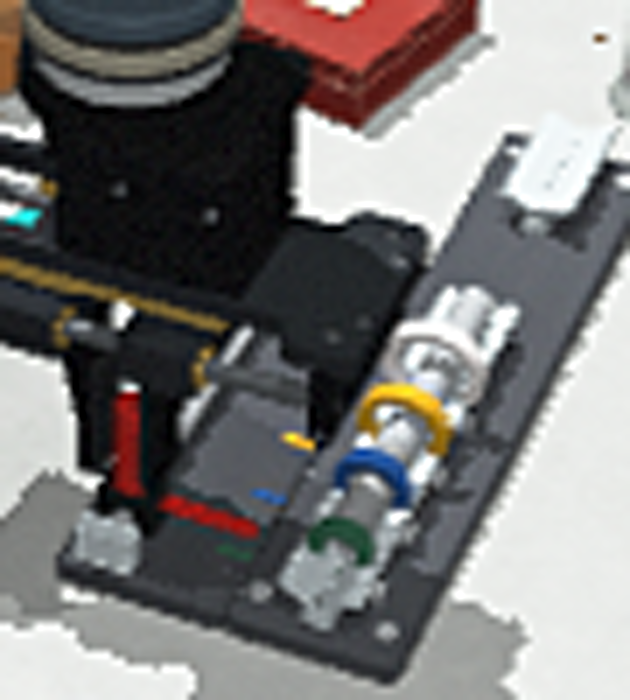

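```bash
python3 - <<'E'
from h import *
u=-np.array([.992,.125])
for f,a,b in (('s13',(256,530),(235,551)),('d13',(287,447),(270,463))):
    c=ld(f);o=(310,220) if f[0]=='s' else (290,220)
    A=at(c,(o[0]+a[0]/7,o[1]+a[1]/7),.027);B=at(c,(o[0]+b[0]/7,o[1]+b[1]/7),.012);print(A,B,'arrow-mark along u mm',(A-B)[:2]@u*1000)
E
python3 -m inch '{"dp": [[0,0,0],[0,0,0],[0,0,0],[0,0,0],[0,0,0]], "yaw": [0,0,0,0,0]}' 40
python3 -m inch '{"dp": [[-4,0,0],[-9,0,0],[-12,0,0],[-13,0,0],[-14,0,0],[-14,0,0],[-14,0,0],[-14,0,0],[-12,0,0],[-8,0,0],[-4,0,0],[0,0,0],[0,0,0]], "yaw": [0,0,0,0,0,0,0,0,0,0,0,0,0]}'
python3 -m inch '{"dp": [[0,0,4],[0,0,9],[0,0,13],[0,0,13],[0,0,13],[0,0,13],[0,0,13],[0,0,12],[0,0,8],[0,0,4],[0,0,0],[0,0,0]], "yaw": [0,0,0,0,0,0,0,0,0,0,0,0]}'
python3 - <<'E'
from h import *
snap('wrist','w14');crop('w14',100,0,300,250,2.6,'c27');snap('scene','s14');snap('side','d14');crop('d14',300,230,90,80,8,'c28')
E
```

```text
[ 0.45424207 -0.09600384  0.027     ] [ 0.4544753  -0.08767966  0.012     ] arrow-mark along u mm 1.2718868015714193
[ 0.45352321 -0.09457041  0.027     ] [ 0.45295545 -0.08555611  0.012     ] arrow-mark along u mm 0.56357316422063
time_s: 27.67
position: [0.4476, -0.0459, 0.0532]
tcp_rot: [[-0.002, -0.125, 0.992], [0.001, 0.992, 0.125], [-1.0, 0.001, -0.002]]
force: [0.2, -1.0, -0.0]
opening: 0.417
time_s: 28.75
position: [0.4483, -0.0462, 0.1716]
tcp_rot: [[-0.0, -0.125, 0.992], [0.0, 0.992, 0.125], [-1.0, 0.0, -0.0]]
force: [-0.2, -0.1, 0.2]
opening: 0.46
time_s: 29.75
position: [0.5492, -0.0334, 0.1711]
tcp_rot: [[-0.002, -0.126, 0.992], [0.0, 0.992, 0.126], [-1.0, 0.0, -0.001]]
force: [-0.9, -0.2, -0.2]
opening: 0.459
```

View pics/c27.png

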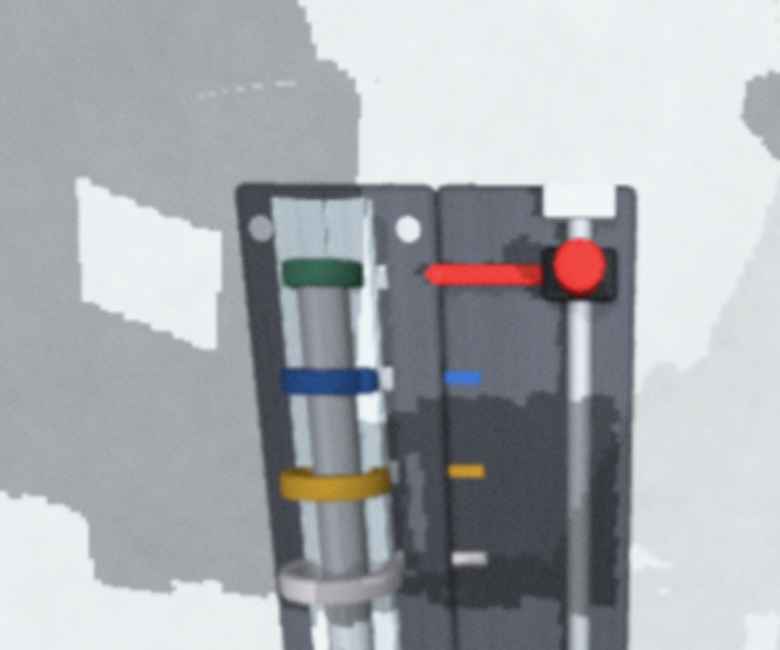

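View pics/s14.png

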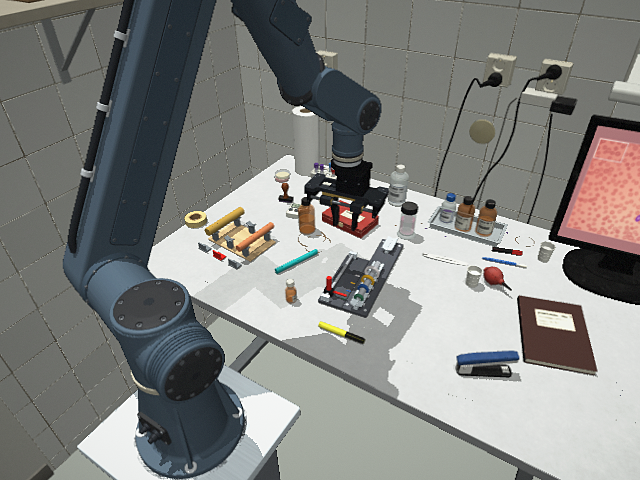

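View pics/c28.png

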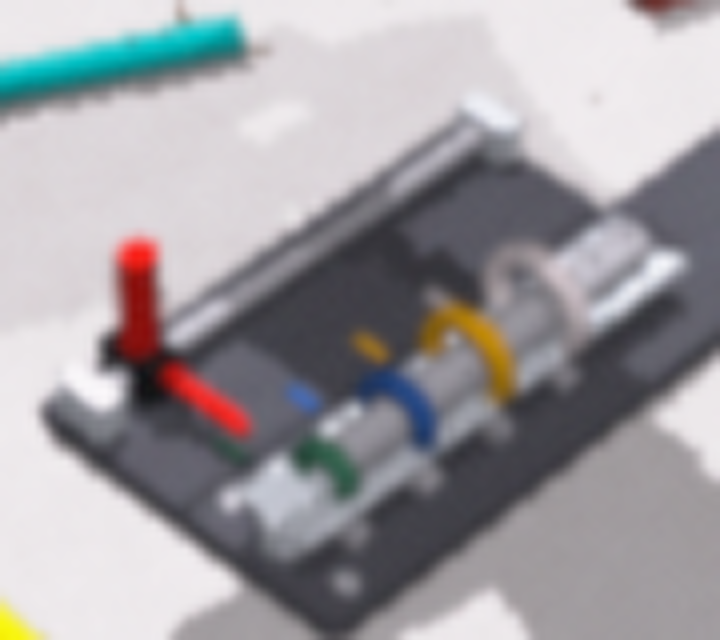

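The rod's front end is against the green ring, the arrow is opposite it, and the fingers are clear of everything. Handing in.

```bash
python3 - <<'E'
from h import *
s=bot.read_state();print(s['time_s'],s['force'],s['qvel'].round(2));print(bot.hand_in())
E
```

```text
29.9 [-0.36126238  0.2831584   0.64079741] [-0.1  -0.1  -0.19 -0.07 -0.05  0.03]
the job is handed in; nothing more can be done
None
```

The job is handed in at 29.9 s of the 72 s limit. No verdict was reported.

- **Rod:** The red tag marked the middle rack place, which held the thin steel rod. I laid it in the trough in front of ring 1 and let go.
- **Gauging:** I pushed it by its back end with closed fingers until ring 4 (green) stopped it. Contact force there rose to about 5 N.
- **Pointer:** I slid the red pointer about 140 mm. Its arrow measures within about 1.3 mm of the green mark in two views.
- **Last checks:** The last pictures show the rod lying in the trough up to the green ring. In the last scene picture the other two rods look to be in their places and the bystanders where they stood, and the gripper was open and clear with no force on it.
- **Less certain:** The rod's back end measured at gauge x of about -44.5 mm, against an ideal of -44 mm. The limit is -48 mm, and the camera is only good to about 2 mm. I estimated the gauge's direction as 9.8° from the first scene picture and about 7.2° from the wrist pictures. I used 7.2°, and the rod settled centred in the trough.

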